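# Ready the sample rack and key-start the autotitrator

### The arm

A 6-joint arm with a two-finger parallel gripper is mounted at the origin on the work surface. World frame = base frame: x ahead of the robot, y to its left, z up, the work surface at z = 0. Lengths are in mm, angles in rad, forces in N, time in s.
With the tool pointing down it reaches from about 325 to 900 mm from the base axis. Payload 6.1 kg.
Tool frame: the origin (TCP) lies midway between the tips of the shut fingers; the grasp point (between the pads) lies 19 mm behind it; z points along the fingers, y is the line along which they close (so a half turn about z gives the same grasp; the last joint's range is limited). The gripper opens to 85 mm and grips with 20 to 120 N. Pads are 22 mm wide; open, the fingers measure 114 mm over their backs; the gripper's body (76 mm by 85 mm) begins 54 mm behind the grasp point. The pads swing forward as they close: fully open they stand 13 mm farther back than shut.
Start: joints at [-1.46, 0.22, 1.526, -0, 1.395, -0.126], TCP at [146.614, -607.553, 231.3] pointing down, gripper open.
Joint ranges: [-2.98, 2.98], [-0.91, 2.08], [0.09, 2.57], [-1.24, 4.39], [0.2, 2.65], [-2.68, 2.68]. Speed limits (rad/s): [2.57, 2.57, 3.01, 3.14, 3.14, 3.14].

### API

Orientations are given as a unit quaternion [x, y, z, w].
In Python, from cell import * gives the robot as it stands.
- The arm moves only by the tool apply_moves, never from a script. Its argument "moves" is a list that holds one entry, the list of rows, each a list of 7 numbers: the shift along the world's x, y, z in mm, then the turn, a rotation vector about the world's x, y, z in degrees, then the closure, from 0 (fully open) to 1 (shut). A call has 1 to 5 rows; each row is the pose to reach, as a shift and turn from the pose commanded when the call began; what a row does not reach only later rows make up. A row lasts 1/10 s, in which the tool goes at most 50 mm and 8.59 degrees, less where a joint would pass 70% of its speed; a pose out of reach is approached as far as the arm can. A call with a gripper value outside its range is refused whole. The fingers move at their own pace and stop on an object; the grip force is fixed at half the most. Time passes only in rows, so rows that repeat a pose let the fingers close. It gives the time, the measured TCP pose, the force, the opening and the grip force at its end, in the units of the state.
- read_state(): the state, without advancing time (a new reading comes with each control period).
- read_camera(name): name is "scene" or "top" or "wrist"; returns a dict with "frame" (480x640x3 uint8, red, green, blue), "mtx" (3x3 intrinsics, pixels), "R" (3x3) and "t" (3): a world point X has camera coordinates R X + t. Camera axes: x right, y down, z forward; pixel columns grow to the right and rows downward; lengths in mm; the calibration is good to about 2 mm. The wrist camera is an equidistant fisheye: a pixel r from the principal point sees the ray r / f radians off the axis. A picture is of the moment at which its call begins. There is no depth.
- close_job(): hands the job in; it is judged then, once.
Trained networks look in a picture, given as the dict that the camera call returned (one of the last four; its "shot" number tells which), for a name from the list of things; names that differ only in an ending like _2 or _b are one class to them, and where a whole thing is asked for, a point or a joint stands for the part that bears it (a point fixed in the world has none). Each returns a list of dicts, best first, with "conf" (0 to 1); they miss things now and then, are a little off and sometimes report something else, mostly with a low value. They report only what shows in the picture. A call takes as long as a camera call. They do not tell look-alikes from the thing itself.
- find_in(picture, thing): "centre" ([x, y, z] in mm, in world coordinates, good to about 4 mm: the middle of the surface that is visible of it).
- spot_point(picture, thing): "centre" ([x, y, z] in mm, in world coordinates, good to about 4 mm: a listed point, or the origin of a listed thing).
The state is a dict: "time": time; "joint_positions": joint angles; "dq": joint speeds; "effort": joint torques, N m; "eef_pos": TCP position; "tcp_rot": TCP orientation; "force": force on the tool from outside, world axes, zero at the start; "ft_torque": the same for the moment, N m; "gripper_width": opening from 0.0 (shut) to 1.0 (fully open); "finger_force": force on a finger pad.
Only numpy, scipy, OpenCV 4.12 (cv2) and the standard library are available. Lean on these libraries where they do the work, as an engineer would, in place of code of your own. Each camera call takes 0.05 s, during which the arm holds its last target. There are 200 camera calls.

### The job

Get the titrator ready for its run: first pull the aluminium transport guard up off the white sample rack against its sprung catch and stand it squarely, on its skirts, in the middle of the black rubber mat, lengthwise along the mat. Then stand every amber sample jar on the bench upright and fully home in the rack, one to a pocket, any pockets. Last, take the key from its stand, push it fully home in the key switch on the white control box, turn it clockwise all the way to its stop and leave it standing in there, without knocking over the beaker or the dropper bottle.

Things in the scene. Friction and masses are not known exactly. Their poses are not given: they have to be found in the camera images.
- rack: White sample rack, fixed: 292 mm long (y), 66 wide (x), 46 high. Origin: centre of underside. Four square pockets 58 x 58 mm, centres at rack y = -113, -51, 51, 113 mm, x = 0; pocket floor at 4 mm, walls 4 mm thick, top at 46 mm. Sprung rollers in the gap at its middle hold the guard's foot.
- guard: Aluminium bar 200 mm long (y), 50 wide (x), at 44-49 mm over origin, clipped on the rack. Two mid skirts (70 mm long, 77 apart over all in x) straddle the rack; black grip on top, 14 mm thick (x), 70 long (y), at 49-89 mm. Origin: centre of skirts' lower edge (2 mm above bench when clipped). Pull 10-20 N straight up to free it; clears the rack after 50 mm. 220 g. Stands on its skirts on a flat.
- mat: Thin black rubber mat fixed on the bench, 230 mm long (its y), 120 mm wide (its x), 3 mm thick. Origin at the centre of its underside. The guard is to stand here, its y along the mat's y (either way round).
- jar0: Amber glass sample jar with white screw cap, standing upright: body 52 mm diameter and 72 mm high (lowest 5 mm: 47), cap 47 mm diameter above it, 90 mm high overall, 160 g. Origin at the centre of its underside, z up its axis. May be absent (None).
- jar1: Amber glass sample jar with white screw cap, standing upright: body 52 mm diameter and 72 mm high (lowest 5 mm: 47), cap 47 mm diameter above it, 90 mm high overall, 160 g. Origin at the centre of its underside, z up its axis. May be absent (None).
- jar2: Amber glass sample jar with white screw cap, standing upright: body 52 mm diameter and 72 mm high (lowest 5 mm: 47), cap 47 mm diameter above it, 90 mm high overall, 160 g. Origin at the centre of its underside, z up its axis. May be absent (None).
- jar3: Amber glass sample jar with white screw cap, standing upright: body 52 mm diameter and 72 mm high (lowest 5 mm: 47), cap 47 mm diameter above it, 90 mm high overall, 160 g. Origin at the centre of its underside, z up its axis. May be absent (None).
- key_stand: Grey plastic key stand fixed on the bench: block 64 mm (x) by 44 mm (y), 40 mm high, with an upright slot 32 mm deep in the centre of its top (24 mm along x, 12 mm along y) in which the key stands. Origin at the centre of its underside.
- key: Key standing blade down, 78 mm high, 70 g. Origin at the blade's lower end, on its axis, z up. Steel blade 20 (x) by 8 mm (y), 30 long, its lowest 12 mm tapering to 14 x 3.6; collar 32 mm diameter at 30-36 mm; black flat bow at 36-78 mm, 54 mm wide (x), 12 thick (y): grip across the 12 mm. Same either way round. Starts in the key stand.
- key_slot (a point): Mouth of the key slot: centre of the top of the round steel knob (62 mm diameter, 36 high) on the white control box (130 x 120, 80 high); 119 mm above bench. Slot 23 mm along this frame's x, 11 along y, 32 deep. Fully home, the key's collar rests on the knob, key origin 30 mm below this point. Frame turns with the knob, z up.
- switch (a joint): Angle of the key switch knob, rad: 0 = off stop, grows clockwise seen from above, 1.4 = run stop (the slot's x lies along the control box's length at 0, and 80 degrees clockwise of it at 1.4). Starts between 0 and 0.2; stiff enough to stay where left.
- beaker: Bystander: open glass beaker, 70 mm diameter, 90 mm high, behind the rack. Origin centre of underside.
- dropper_bottle: Bystander: small clear glass bottle, 52 mm diameter, 100 mm high. Origin centre of underside.
Mind the look-alikes: they are no part of the job. What is shaped like the key but turquoise or yellow is not meant.

How it is judged (in metres and radians):
On the way, in this order (a step that is already met when the one before it is completed fails the run):
1. guard off the rack, standing on its skirts in the middle of the mat along it, let go (horizontal distance between guard and mat below 0.03 m and angle between the y axis of guard and the y axis of mat, either way round below 0.3 rad and angle between guard's own z axis and vertical below 0.1 rad and height (world z) of guard below 0.012 m and contact force between the fingers and guard below 0.2 N and linear speed of guard below 0.03 m/s), for 0.2 s.
2. every jar upright and fully home in a rack pocket, let go (z of each of jar0, jar1, jar2, jar3 in the frame of rack below 0.012 m and x of jar0 in the frame of rack between -0.015 and 0.015 m and y of jar0 in the frame of rack between -0.13 and 0.13 m and angle between each of jar0, jar1, jar2, jar3's own z axis and vertical below 0.15 rad and contact force between the fingers and jar0 below 0.2 N and linear speed of each of jar0, jar1, jar2, jar3 below 0.03 m/s and x of jar1 in the frame of rack between -0.015 and 0.015 m and y of jar1 in the frame of rack between -0.13 and 0.13 m and contact force between the fingers and jar1 below 0.2 N and x of jar2 in the frame of rack between -0.015 and 0.015 m and y of jar2 in the frame of rack between -0.13 and 0.13 m and contact force between the fingers and jar2 below 0.2 N and x of jar3 in the frame of rack between -0.015 and 0.015 m and y of jar3 in the frame of rack between -0.13 and 0.13 m and contact force between the fingers and jar3 below 0.2 N), for 0.2 s.
3. key fully home in the switch, not yet turned (horizontal distance between key and key_slot below 0.006 m and z of key in the frame of key_slot below -0.025 m and angle between the x axis of key and the x axis of key_slot, either way round below 0.35 rad and angle between key's own z axis and vertical below 0.15 rad and value of joint switch below 0.6 rad), for 0.2 s.
4. key turned clockwise to the run stop (horizontal distance between key and key_slot below 0.006 m and z of key in the frame of key_slot below -0.025 m and angle between the x axis of key and the x axis of key_slot, either way round below 0.35 rad and angle between key's own z axis and vertical below 0.15 rad and value of joint switch above 1.25 rad), for 0.2 s.
At the end, for the whole second after the job is handed in: Guard standing on its skirts within 30 mm of the mat's centre and 17 degrees of its length; every jar upright on the floor of a rack pocket; key upright at least 25 mm deep in the switch, switch past 1.25 rad (stop 1.4); all let go and at rest (all of step 1 and all of step 2 and all of step 4 and contact force between the fingers and key below 0.2 N and linear speed of key below 0.03 m/s); the robot touches nothing.
It fails at once if a bystander is knocked over (angle between any of beaker, dropper_bottle's own z axis and vertical above 0.6 rad).
Of jar0, jar1, jar2, jar3 only 2 to 4 are there at a start; the rules pass over those that are not, and their reading is None.
At some moment in a run one of jar0, jar1, jar2, jar3 may be knocked a few centimetres aside while the robot is not near it.
It also fails if it takes over 192 s, if anything falls off the work surface, if the arm or the gripper's body presses on something with over 40 N, if the wrist force passes 120 N, or if a joint passes its speed limit or range.

## Working session

There is one attempt and no reset: what is moved stays moved. The work goes in short steps, Python scripts to look and compute and a tool call to move; the robot and the scene stay as the last step left them, time stands still between calls to the robot, and variables do not carry over. Pictures are saved under pics/ and viewed, at most 16 in all, crops included, and the job is handed in when it is done.

Besides the shell and the picture viewer there is one more tool, called after "Emit:" as name(argument=value, ...) on one line, values as JSON. apply_moves: Moves the arm, as the interface text tells. Its arguments: {"type":"object","properties":{"moves":{"type":"array","items":{"type":"array","items":{"type":"array","items":{"type":"number"}}}}},"required":["moves"]}

```bash
mkdir -p pics; ls
cat > h.py <<'E'
from cell import *
import numpy as np, cv2
def rgb(p): return cv2.cvtColor(p["frame"],cv2.COLOR_RGB2BGR)
def proj(p,X):
    c=p["R"]@np.array(X,float)+p["t"]; u=p["mtx"]@c; return u[:2]/u[2]
def ray(p,uv,z):
    d=np.linalg.inv(p["mtx"])@np.array([uv[0],uv[1],1.]); R=np.array(p["R"]);o=-R.T@np.array(p["t"]);d=R.T@d
    return o+d*(z-o[2])/d[2]
E
python3 - <<'E'
from h import *
for n in ("scene","top"):
    p=read_camera(n); cv2.imwrite(f"pics/{n}0.png",rgb(p))
    print(n,np.round(-np.array(p["R"]).T@np.array(p["t"])))
    for t in "rack guard mat jar0 key_stand key key_slot beaker dropper_bottle".split():
        for f in (find_in,spot_point):
            try: print(t,f.__name__,[(np.round(d["centre"]).tolist(),round(d["conf"],2)) for d in f(p,t)])
            except Exception as e: print(t,e)
print(read_state())
E
```

```text
pics
scene [1105. -371.  989.]
rack call [([623.0, -68.0, 25.0], 0.76), ([472.0, -406.0, 116.0], 0.66), ([485.0, 56.0, 72.0], 0.4)]
rack call [([614.0, -5.0, -2.0], 0.62)]
guard call [([626.0, -14.0, 52.0], 0.94)]
guard call [([618.0, -7.0, 4.0], 0.58)]
mat call [([523.0, 353.0, 3.0], 0.93)]
mat call [([517.0, 356.0, -3.0], 0.59)]
jar0 call [([486.0, 55.0, 72.0], 0.89), ([467.0, 149.0, 67.0], 0.69), ([483.0, -28.0, 74.0], 0.64), ([491.0, -97.0, 73.0], 0.6)]
jar0 call [([454.0, 164.0, -2.0], 0.94), ([474.0, -89.0, -4.0], 0.75), ([472.0, 66.0, -0.0], 0.58), ([466.0, -22.0, 1.0], 0.55), ([465.0, -406.0, 117.0], 0.48), ([516.0, 356.0, -2.0], 0.28)]
key_stand call [([483.0, -221.0, 32.0], 0.8)]
key_stand call [([466.0, -210.0, 1.0], 0.62)]
key call [([344.0, -341.0, 57.0], 0.97), ([555.0, -287.0, 70.0], 0.82), ([612.0, -378.0, 63.0], 0.6), ([477.0, -208.0, 68.0], 0.58)]
key call [([334.0, -340.0, -2.0], 0.86), ([547.0, -288.0, 2.0], 0.8), ([470.0, -209.0, 6.0], 0.72), ([607.0, -378.0, 1.0], 0.64)]
key_slot call [([475.0, -408.0, 112.0], 0.58)]
key_slot call [([466.0, -408.0, 117.0], 0.7),
[... 1475 characters left out ...]
time': 1.9, 'joint_positions': array([-1.46012036e+00,  2.20369571e-01,  1.52648794e+00,  1.63956991e-06,
        1.39464870e+00, -1.26115018e-01]), 'dq': array([ 0.00038729, -0.00033421, -0.00085594, -0.00096717, -0.00091862,
       -0.00052385]), 'effort': array([ 2.39885076e-04, -4.96832907e+01, -3.89720571e+01, -2.67606993e-04,
        8.66976861e-04,  2.70070302e-05]), 'eef_pos': array([ 146.60490062, -607.58067683,  231.32490245]), 'tcp_rot': array([9.92999453e-01, 1.18118944e-01, 4.73442432e-07, 4.32255784e-05]), 'force': array([-0.58028214, -0.33776379, -0.08481709]), 'ft_torque': array([-0.00349565, -0.03107308, -0.02369207]), 'finger_force': 0.0, 'gripper_width': 1.002653316374888}
```

View pics/scene0.png

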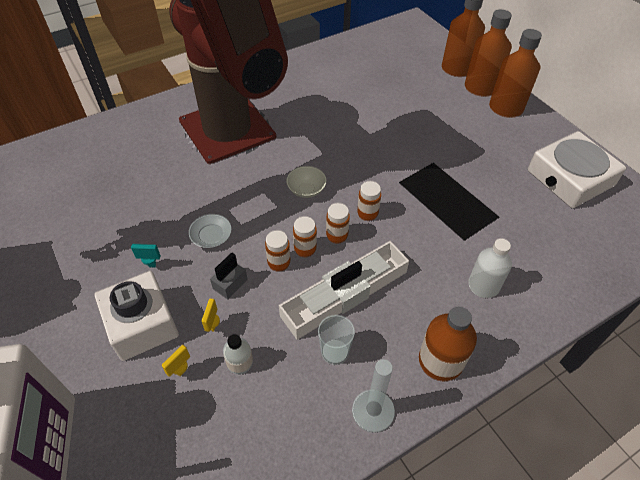

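View pics/top0.png

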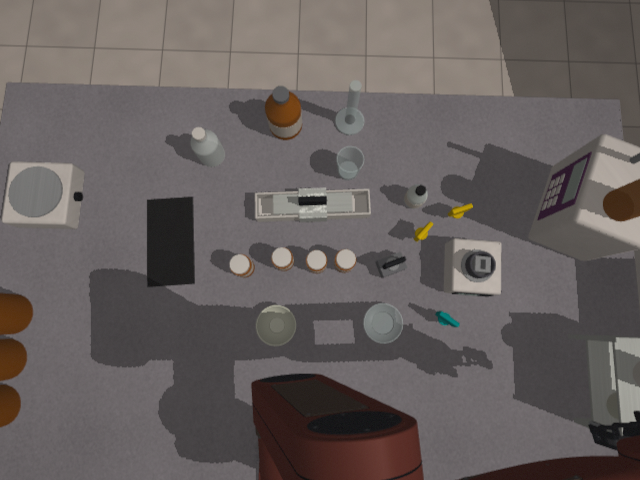

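The scene view shows four jars (278,250)–(369,200), the guard on the rack at (346,275), the black key in its stand at (228,268), and the knob at (128,297). The top view shows the mat at (171,241), the rack at (312,203), the key at (394,263) and the slot at (482,263).

```bash
cat > m.py <<'E'
from h import *
p=read_camera("top"); f=rgb(p); g=cv2.cvtColor(f,cv2.COLOR_BGR2GRAY)
def rect(mask,box,z,name):
    u0,v0,u1,v1=box; m=np.zeros_like(mask); m[v0:v1,u0:u1]=mask[v0:v1,u0:u1]
    n,l,s,c=cv2.connectedComponentsWithStats(m)
    i=1+np.argmax(s[1:,4]); q=np.argwhere(l==i)[:,::-1]
    P=np.array([ray(p,x,z)[:2] for x in q]).astype(np.float32)
    r=cv2.minAreaRect(P); b=cv2.boxPoints(r); e=[b[1]-b[0],b[2]-b[1]]; e=max(e,key=np.linalg.norm)
    print(name,np.round(r[0],1),np.round(r[1],1),"long axis deg",round(np.degrees(np.arctan2(e[1],e[0]))%180,1),"n",len(q))
d=(g<45).astype(np.uint8)
rect((g<40).astype(np.uint8),(140,190,205,295),3,"mat")
rect((g<50).astype(np.uint8),(290,188,335,215),89,"grip")
rect((g<50).astype(np.uint8),(378,250,412,272),78,"key")
hsv=cv2.cvtColor(f,cv2.COLOR_BGR2HSV)
rect((g>105).astype(np.uint8),(245,180,380,225),46,"rack")
rect((g>105).astype(np.uint8),(440,230,510,300),80,"box")
cr=[cv2.resize(f[v-25:v+25,u-33:u+33],(396,300),interpolation=cv2.INTER_CUBIC) for u,v in((482,263),(394,263))]
r=cv2.resize(f[175:235,245:381],(792,300*792//792),interpolation=cv2.INTER_CUBIC)
cv2.imwrite("pics/crop1.png",np.vstack([np.hstack(cr),r]))
E
python3 m.py
```

```text
mat [516.2 361.4] [227.4 117.7] long axis deg 5.4 n 3906
grip [611.6  -5.8] [17.6 63.7] long axis deg 91.6 n 211
key [ 466.3 -206.2] [12.4 59.5] long axis deg 111.9 n 118
rack [619.2  -5.2] [115.3 343.4] long axis deg 91.6 n 4998
box [ 465.9 -403.4] [168.8 173.8] long axis deg 178.8 n 3092
```

View pics/crop1.png

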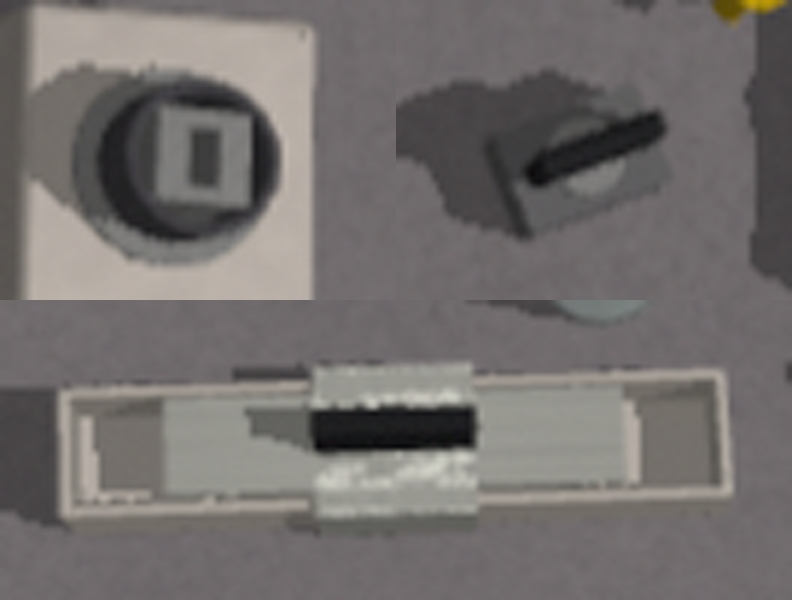

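```bash
cat > m2.py <<'E'
from h import *
p=read_camera("top"); f=rgb(p); hsv=cv2.cvtColor(f,cv2.COLOR_BGR2HSV); g=hsv[:,:,2]
def jars(p,boxes):
    g=cv2.cvtColor(rgb(p),cv2.COLOR_BGR2HSV)
    for (u,v) in boxes:
        m=((g[:,:,2]>140)&(g[:,:,1]<60)).astype(np.uint8); k=np.zeros_like(m); k[v-16:v+16,u-16:u+16]=m[v-16:v+16,u-16:u+16]
        q=np.argwhere(k)[:,::-1]; P=np.array([ray(p,x,90)[:2] for x in q],np.float32)
        print("cap",P.mean(0).round(1),(P.max(0)-P.min(0)).round(1),len(q))
jars(p,[(241,265),(282,258),(317,261),(346,260)])
c=np.array([ray(p,x,46)[:2] for x in((255.6,193.4),(369.6,189.4),(370.9,214.),(256.2,219.))])
print("rack",c.round(1).tolist(),c.mean(0))
print("slot",ray(p,(483.2,264.2),119))
print("stand/key net", ray(p,(394,263),78))
for y,n in((-.6,'l'),(.6,'r')): pass
E
python3 m2.py
```

```text
cap [451.6 163.4] [45.8 43.6] 302
cap [471.1  63.6] [45.9 43.6] 296
cap [466.9 -20.2] [45.9 43.4] 293
cap [470.8 -90.7] [46.  43.3] 291
rack [[637.4, 139.1], [655.9, -151.4], [591.5, -155.1], [570.8, 134.3]] [613.89695577  -8.28492286]
slot [ 461.90255317 -409.43772615  119.        ]
stand/key net [ 464.31496457 -208.13312235   78.        ]
```

Emit:
apply_moves(moves=[[[40,50,0,0,0,8,0.5],[80,100,0,0,0,16,0.5],[120,150,0,0,0,24,0.5],[160,200,0,0,0,32,0.5],[200,250,0,0,0,40,0.5]]])

```text
time: 2.5
eef_pos: [303.7, -410.8, 231.5]
tcp_rot: [0.892, 0.453, 0.0, 0.0]
force: [0.6, -0.6, 0.9]
gripper_width: 0.496
finger_force: 0.0
```

Emit:
apply_moves(moves=[[[50,50,0,0,0,8,0.5],[100,100,0,0,0,16,0.5],[150,150,0,0,0,24,0.5],[200,200,0,0,0,32,0.5],[240,250,0,0,0,38,0.5]]])

```text
time: 3.0
eef_pos: [479.2, -232.4, 231.7]
tcp_rot: [0.695, 0.719, 0.0, 0.001]
force: [0.6, -0.1, 1.1]
gripper_width: 0.503
finger_force: 0.0
```

Emit:
apply_moves(moves=[[[0,0,0,0,0,0,0.5],[0,0,0,0,0,0,0.5]]])

```text
time: 3.2
eef_pos: [478.3, -232.9, 231.2]
tcp_rot: [0.697, 0.718, -0.0, -0.0]
force: [0.2, -0.1, 0.4]
gripper_width: 0.501
finger_force: 0.0
```

Run:
```python
from h import *
p=read_camera("top"); f=rgb(p)
s=read_state();print(s["eef_pos"])
# rack line fit: project model edges, optimise vs gradient
from scipy.optimize import minimize
g=cv2.GaussianBlur(cv2.cvtColor(f,cv2.COLOR_BGR2GRAY),(0,0),.8).astype(np.float32)
d=(g<50)
cv2.imwrite("pics/a.png",f)
q=np.argwhere(d[185:218,285:340])[:,::-1]+[285,185]
print(len(q))
if len(q)>50:
    P=np.array([ray(p,x,89)[:2] for x in q]); w,v=np.linalg.eigh(np.cov(P.T)); print("grip",P.mean(0),np.degrees(np.arctan2(v[1,1],v[0,1])))
q=np.argwhere(g[250:272,378:412]<50)[:,::-1]+[378,250]
P=np.array([ray(p,x,78)[:2] for x in q]); w,v=np.linalg.eigh(np.cov(P.T)); print("key",P.mean(0),np.degrees(np.arctan2(v[1,1],v[0,1])),np.sqrt(w))
q=np.argwhere(g[190:295,140:205]<40)[:,::-1]+[140,190]
P=np.array([ray(p,x,3)[:2] for x in q]); w,v=np.linalg.eigh(np.cov(P.T)); print("mat",P.mean(0),np.degrees(np.arctan2(v[1,1],v[0,1])))
```

```text
[ 477.61257948 -233.94922048  231.2226328 ]
194
grip [610.8388486  -5.9508494] 93.12994556962113
key [ 470.97211292 -193.69510999] 133.2634649964409 [ 9.63301119 18.76107286]
mat [514.16855731 360.34008659] -175.40623043670303
```

Emit:
apply_moves(moves=[[[25,40,0,0,0,0.4,0.5],[50,80,0,0,0,0.8,0.5],[75,120,0,0,0,1.2,0.5],[100,160,0,0,0,1.6,0.5],[135,200,0,0,0,2,0.5]]])

```text
time: 3.75
eef_pos: [610.8, -37.0, 231.6]
tcp_rot: [0.686, 0.727, -0.0, 0.0]
force: [0.9, -0.8, 1.2]
gripper_width: 0.499
finger_force: 0.0
```

Emit:
apply_moves(moves=[[[0,27,-40,0,0,0,0.5],[0,27,-80,0,0,0,0.5],[0,27,-110,0,0,0,0.5],[0,27,-110,0,0,0,0.5]]])

```text
time: 4.15
eef_pos: [606.4, -10.6, 115.7]
tcp_rot: [0.686, 0.728, -0.003, -0.004]
force: [-1.5, 0.0, -0.3]
gripper_width: 0.499
finger_force: 0.0
```

Run:
```python
from h import *
p=read_camera("wrist"); cv2.imwrite("pics/w1.png",rgb(p)); print(read_state()["eef_pos"])
p=read_camera("scene"); cv2.imwrite("pics/s1.png",rgb(p)[200:400,230:430])
```

```text
[608.55226505 -10.87167313 118.97971815]
```

View pics/w1.png

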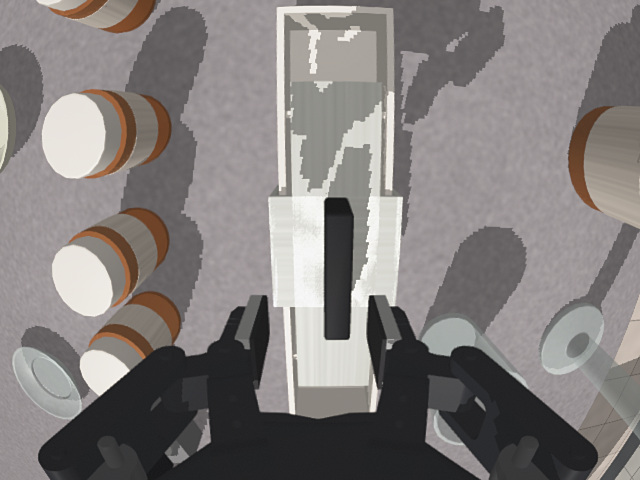

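The wrist view shows the grip at columns 325–352, between fingers at 265 and 372. The tool is therefore a little short in x. I'll compute the offset.

```bash
cat >> h.py <<'E'
def wray(p,uv,z):
    M=np.array(p["mtx"]); a=np.array([(uv[0]-M[0,2])/M[0,0],(uv[1]-M[1,2])/M[1,1]]); r=np.hypot(*a)
    d=np.array([*(a/r*np.sin(r)),np.cos(r)]) if r>1e-9 else np.array([0,0,1.])
    R=np.array(p["R"]); o=-R.T@np.array(p["t"]); d=R.T@d
    return o+d*(z-o[2])/d[2]
E
python3 - <<'E'
from h import *
p=read_camera("wrist"); f=rgb(p)
print("cam",-np.array(p["R"]).T@np.array(p["t"]),p["mtx"].tolist(),read_state()["eef_pos"])
for n,uv,z in [("g",(325,199),91),("g",(350,199),91),("g",(326,337),91),("g",(350,337),91),("rackTL",(277,8),46),("rackTR",(394,8),46)]: print(n,wray(p,uv,z).round(1))
E
```

```text
cam [606.19741552  68.55189059 264.42669411] [[371.64829954431775, 0.0, 317.57242332983657], [0.0, 371.64829954431775, 240.3693637363526], [0.0, 0.0, 1.0]] [611.74474619 -10.95472924 123.19895011]
g [611.7  33.4  91. ]
g [623.6  34.2  91. ]
g [617.4 -42.8  91. ]
g [630.6 -42.1  91. ]
rackTL [578.2 138.2  46. ]
rackTR [646.4 143.7  46. ]
```

Run:
```python
from h import *
p=read_camera("wrist"); f=rgb(p); g=cv2.cvtColor(f,cv2.COLOR_BGR2GRAY)
print(read_state()["eef_pos"],read_state()["tcp_rot"])
m=(g<60).astype(np.uint8); m[:180]=0; m[345:]=0; m[:,:310]=0; m[:,366:]=0
n,l,s,c=cv2.connectedComponentsWithStats(m); i=1+np.argmax(s[1:,4]); print(s[i],c[i])
x,y,w,h,_=s[i]
row=lambda v:np.where(l[v]==i)[0][[0,-1]]
for v in (y+4,y+h//2,y+h-5): a,b=row(v); print(v,a,b,wray(p,((a+b)/2,v),91).round(1))
print(wray(p,(c[i][0],y),91),wray(p,(c[i][0],y+h),91))
```

```text
[612.39536256 -10.78831977 124.01272279] [0.68549073 0.72807856 0.00112352 0.00167599]
[ 313  194   28  137 3357] [326.50670241 259.46053024]
198 314 336 [613.1  33.6  91. ]
262 314 339 [616.    0.9  91. ]
326 315 337 [618.4 -36.6  91. ]
[613.67125447  35.61427695  91.        ] [618.87855708 -39.86477162  91.        ]
```

Emit:
apply_moves(moves=[[[4,4,0,0,0,0.5,0.5],[4,4,-30,0,0,0.5,0.5],[4,4,-55,0,0,0.5,0.5],[4,4,-67,0,0,0.5,0.5],[4,4,-67,0,0,0.5,0.5]]])

```text
time: 4.85
eef_pos: [613.9, -5.1, 53.3]
tcp_rot: [0.682, 0.732, -0.001, -0.001]
force: [-0.0, -0.2, 0.6]
gripper_width: 0.504
finger_force: 0.0
```

Emit:
apply_moves(moves=[[[0,0,0,0,0,0,1],[0,0,0,0,0,0,1],[0,0,0,0,0,0,1],[0,0,0,0,0,0,1],[0,0,0,0,0,0,1]]])

```text
time: 5.35
eef_pos: [616.3, -5.4, 56.4]
tcp_rot: [0.682, 0.732, 0.001, 0.001]
force: [0.0, 0.5, 6.2]
gripper_width: 0.156
finger_force: 59.7
```

Emit:
apply_moves(moves=[[[0,0,10,0,0,0,1],[0,0,30,0,0,0,1],[0,0,60,0,0,0,1],[0,0,100,0,0,0,1],[0,0,140,0,0,0,1]]])

```text
time: 5.85
eef_pos: [613.7, -5.1, 195.2]
tcp_rot: [0.682, 0.732, -0.001, -0.001]
force: [0.4, 0.2, -1.5]
gripper_width: 0.158
finger_force: 60.8
```

Emit:
apply_moves(moves=[[[0,10,20,0,0,0,1],[0,30,20,0,0,0,1],[0,30,20,0,0,0,1]]])

```text
time: 6.15
eef_pos: [614.8, 26.7, 215.8]
tcp_rot: [0.681, 0.732, 0.001, 0.0]
force: [0.2, -0.3, -3.4]
gripper_width: 0.154
finger_force: 61.0
```

Emit:
apply_moves(moves=[[[-10,33,0,0,0,-8,1],[-20,66,0,0,0,-16,1],[-30,100,0,0,0,-24,1],[-40,133,0,0,0,-32,1],[-50,166,0,0,0,-40,1]]])

```text
time: 6.65
eef_pos: [563.5, 191.3, 213.6]
tcp_rot: [0.892, 0.452, -0.001, -0.0]
force: [-0.9, -0.0, -2.0]
gripper_width: 0.153
finger_force: 60.8
```

Emit:
apply_moves(moves=[[[-10,33,0,0,0,-8,1],[-20,66,0,0,0,-16,1],[-30,100,0,0,0,-24,1],[-40,133,0,0,0,-32,1],[-50,169,0,0,0,-40,1]]])

```text
time: 7.15
eef_pos: [513.8, 360.0, 213.5]
tcp_rot: [0.993, 0.119, -0.001, 0.001]
force: [1.2, 0.2, -2.0]
gripper_width: 0.156
finger_force: 60.8
```

Emit:
apply_moves(moves=[[[0,0,0,0,0,-5,1],[0,0,0,0,0,-9,1],[0,0,0,0,0,-9,1]]])

```text
time: 7.45
eef_pos: [514.1, 359.4, 213.4]
tcp_rot: [0.999, 0.044, -0.001, 0.001]
force: [0.8, -0.4, -2.5]
gripper_width: 0.154
finger_force: 61.2
```

Emit:
apply_moves(moves=[[[1,2,-45,0,0,0,1],[1,2,-90,0,0,0,1],[1,2,-125,0,0,0,1],[1,2,-145,0,0,0,1],[1,2,-153,0,0,0,1]]])

```text
time: 7.95
eef_pos: [513.6, 359.8, 57.6]
tcp_rot: [0.999, 0.045, -0.003, 0.001]
force: [-0.5, -0.5, -0.5]
gripper_width: 0.153
finger_force: 61.3
```

Emit:
apply_moves(moves=[[[0,0,0,0,0,0,1],[0,0,0,0,0,0,1],[0,0,0,0,0,0,1]]])

```text
time: 8.25
eef_pos: [517.1, 362.3, 63.3]
tcp_rot: [0.999, 0.044, 0.001, -0.001]
force: [-0.3, -1.2, -3.0]
gripper_width: 0.154
finger_force: 61.2
```

Emit:
apply_moves(moves=[[[0,0,-3,0,0,0,1],[0,0,-4,0,0,0,1],[0,0,-4,0,0,0,1],[0,0,-4,0,0,0,1],[0,0,-4,0,0,0,1]]])

```text
time: 8.75
eef_pos: [515.9, 361.8, 57.5]
tcp_rot: [0.999, 0.044, 0.0, -0.0]
force: [-0.2, 0.6, -1.5]
gripper_width: 0.153
finger_force: 61.4
```

Emit:
apply_moves(moves=[[[0,0,-1,0,0,0,1],[0,0,-1,0,0,0,1],[0,0,-1,0,0,0,0.6],[0,0,-1,0,0,0,0.5],[0,0,-1,0,0,0,0.5]]])

```text
time: 9.25
eef_pos: [515.9, 361.8, 56.3]
tcp_rot: [0.999, 0.044, 0.0, -0.0]
force: [1.0, 0.2, -0.4]
gripper_width: 0.499
finger_force: 0.0
```

Emit:
apply_moves(moves=[[[0,0,0,0,0,0,0.5],[0,0,40,0,0,0,0.5],[0,0,80,0,0,0,0.5],[0,0,120,0,0,0,0.3],[0,-30,120,0,0,8,0.3]]])

```text
time: 9.75
eef_pos: [519.4, 335.7, 184.2]
tcp_rot: [0.993, 0.116, 0.006, -0.003]
force: [1.0, -0.6, 0.8]
gripper_width: 0.704
finger_force: 0.0
```

```bash
sed -i 's/^print("slot.*//;s/^print("stand.*//' m2.py; python3 m2.py
python3 - <<'E'
from h import *
print(read_state()["eef_pos"])
p=read_camera("top"); a=rgb(p)[170:310,120:400]
q=read_camera("scene"); b=rgb(q)[150:350,240:520]
cv2.imwrite("pics/g1.png",np.vstack([cv2.resize(a,(560,280)),cv2.resize(b,(448,320))[:, :].copy() if 0 else cv2.copyMakeBorder(cv2.resize(b,(448,320)),0,0,0,112,cv2.BORDER_CONSTANT)]))
print(spot_point(p,"guard"),spot_point(q,"guard"))
E
```

```text
cap [451.5 163.4] [45.6 43.6] 296
cap [471.   63.6] [45.9 43.6] 293
cap [467.  -20.2] [43.6 43.4] 288
cap [470.9 -90.8] [46.  43.3] 288
rack [[637.4, 139.1], [655.9, -151.4], [591.5, -155.1], [570.8, 134.3]] [613.89695577  -8.28492286]
[518.23689186 329.51156191 180.60142927]
[{'centre': [517.4, 362.8, 1.2], 'conf': 0.57}] [{'centre': [516.6, 362.0, 2.8], 'conf': 0.59}]
```

View pics/g1.png

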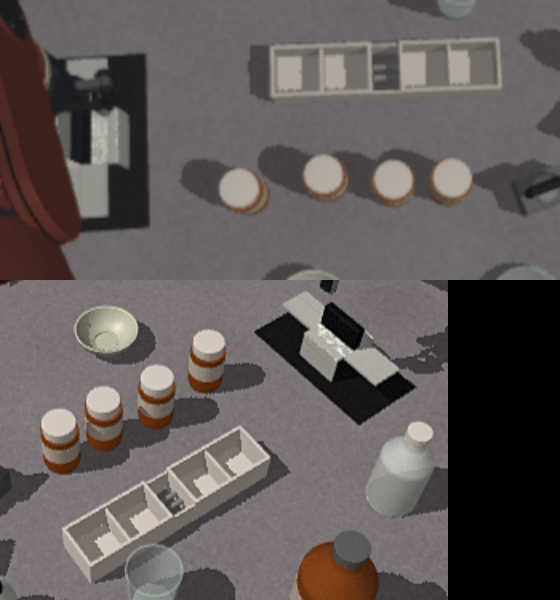

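Guard stands centred along the mat; the rack is empty with its four pockets free, and the four jars have not moved. Next I'll refine the rack pose.

```bash
cat > rk.py <<'E'
from h import *
from scipy.optimize import minimize
def fit(p,x0):
    g=cv2.resize(cv2.GaussianBlur(cv2.cvtColor(rgb(p),cv2.COLOR_BGR2GRAY),(0,0),.7),None,fx=1,fy=1).astype(np.float32)
    t=np.linspace(-1,1,60)
    def pts(L,W): return np.vstack([np.c_[W*np.ones(60),L*t],np.c_[-W*np.ones(60),L*t],np.c_[W*t,L*np.ones(60)],np.c_[W*t,-L*np.ones(60)]])
    rim=pts(144,31); out=pts(151,38)
    def smp(q,s):
        c,sn=np.cos(s[2]),np.sin(s[2]); # rack x dir
        X=s[0]+q[:,0]*c-q[:,1]*sn; Y=s[1]+q[:,0]*sn+q[:,1]*c
        uv=np.array([proj(p,(a,b,46)) for a,b in zip(X,Y)]).astype(np.float32)
        return cv2.remap(g,uv[:,0].copy(),uv[:,1].copy(),cv2.INTER_LINEAR).mean()
    f=lambda s:smp(out,[s[0],s[1],s[2]/100])-smp(rim,[s[0],s[1],s[2]/100])
    best=min((minimize(f,[x0[0]+a,x0[1]+b,x0[2]+c],method="Nelder-Mead",options=dict(initial_simplex=np.array([x0+np.array(d) for d in([a,b,c],[a+4,b,c],[a,b+4,c],[a,b,c+2])]))) for a in(-2,2) for b in(-2,2) for c in (-1,1)),key=lambda r:r.fun)
    return best.x,best.fun
for n in("top","scene"):
    r,v=fit(read_camera(n),np.array([614,-8,7.])); print(n,r.round(1),"deg",np.degrees(r[2]/100)+90,v)
E
python3 rk.py
```

```text
top [615.8  -6.8   6.4] deg 93.67591345630368 -42.63030242919922
scene [615.6  -6.8   6.4] deg 93.64755602636156 -66.46063995361328
```

Emit:
apply_moves(moves=[[[-13,-33,0,0,0,8,0],[-26,-66,0,0,0,16,0],[-40,-100,0,0,0,24,0],[-53,-133,0,0,0,32,0],[-67,-166,0,0,0,40,0]]])

```text
time: 10.6
eef_pos: [447.8, 165.1, 175.6]
tcp_rot: [0.893, 0.449, -0.0, -0.0]
force: [0.8, -0.9, 0.1]
gripper_width: 0.998
finger_force: 0.0
```

Emit:
apply_moves(moves=[[[0,0,0,0,0,8,0],[0,0,0,0,0,16,0],[0,0,0,0,0,24,0],[0,0,0,0,0,32,0],[0,0,0,0,0,40.4,0]]])

```text
time: 11.1
eef_pos: [448.5, 166.2, 175.7]
tcp_rot: [0.683, 0.73, -0.0, -0.0]
force: [-0.1, 0.2, -0.4]
gripper_width: 0.999
finger_force: 0.0
```

Emit:
apply_moves(moves=[[[0,0,0,0,0,0,0],[0,0,0,0,0,0,0],[0,0,0,0,0,0,0],[0,0,0,0,0,0,0]]])

```text
time: 11.5
eef_pos: [448.7, 165.8, 176.2]
tcp_rot: [0.686, 0.728, -0.0, -0.0]
force: [0.2, 0.6, 0.0]
gripper_width: 0.998
finger_force: 0.0
```

Emit:
apply_moves(moves=[[[3,-2.5,-40,0,0,0,0],[3,-2.5,-80,0,0,0,0],[3,-2.5,-115,0,0,0,0],[3,-2.5,-134,0,0,0,0],[3,-2.5,-134,0,0,0,0]]])

```text
time: 12.0
eef_pos: [448.8, 162.6, 39.2]
tcp_rot: [0.686, 0.728, -0.003, -0.002]
force: [-1.0, -0.7, 0.0]
gripper_width: 1.0
finger_force: 0.0
```

Emit:
apply_moves(moves=[[[0,0,0,0,0,0,0.2],[0,0,0,0,0,0,0.7],[0,0,0,0,0,0,0.7],[0,0,0,0,0,0,0.7],[0,0,0,0,0,0,0.7]]])

```text
time: 12.5
eef_pos: [453.3, 163.6, 44.4]
tcp_rot: [0.685, 0.728, 0.001, 0.001]
force: [-1.2, -0.0, 5.8]
gripper_width: 0.589
finger_force: 61.9
```

Emit:
apply_moves(moves=[[[0,0,30,0,0,0,0.7],[0,0,70,0,0,0,0.7],[0,0,100,0,0,0,0.7],[0,0,100,0,0,0,0.7]]])

```text
time: 12.9
eef_pos: [455.7, 164.0, 148.4]
tcp_rot: [0.685, 0.728, 0.004, 0.003]
force: [1.3, 0.2, -1.5]
gripper_width: 0.587
finger_force: 63.0
```

Emit:
apply_moves(moves=[[[38,-15,0,0,0,0,0.7],[76,-29,0,0,0,0,0.7],[115,-43,0,0,0,0,0.7],[156,-57.5,0,0,0,0,0.7],[156,-57.5,0,0,0,0,0.7]]])

```text
time: 13.4
eef_pos: [611.3, 103.3, 140.7]
tcp_rot: [0.686, 0.727, 0.0, 0.001]
force: [-0.2, 0.4, -2.1]
gripper_width: 0.589
finger_force: 63.6
```

Emit:
apply_moves(moves=[[[0,0,-15,0,0,0,0.7],[0,0,-30,0,0,0,0.7],[0,0,-40,0,0,0,0.7],[0,0,-40,0,0,0,0.7],[0,0,-40,0,0,0,0.7]]])

```text
time: 13.9
eef_pos: [606.9, 106.1, 101.9]
tcp_rot: [0.685, 0.728, -0.0, -0.0]
force: [0.3, -0.3, -1.8]
gripper_width: 0.588
finger_force: 63.6
```

Emit:
apply_moves(moves=[[[0,0,0,0,0,0,0.7],[0,0,0,0,0,0,0.7],[0,0,0,0,0,0,0.7],[0,0,0,0,0,0,0.7],[0,0,0,0,0,0,0.7]]])

```text
time: 14.4
eef_pos: [607.9, 105.7, 102.5]
tcp_rot: [0.685, 0.728, 0.0, 0.0]
force: [-0.2, 0.2, -2.2]
gripper_width: 0.588
finger_force: 63.6
```

Emit:
apply_moves(moves=[[[0.6,0.3,-15,0,0,0,0.7],[0.6,0.3,-30,0,0,0,0.7],[0.6,0.3,-42,0,0,0,0.7],[0.6,0.3,-50,0,0,0,0.7],[0.6,0.3,-53,0,0,0,0.7]]])

```text
time: 14.9
eef_pos: [607.1, 106.0, 48.5]
tcp_rot: [0.685, 0.728, -0.001, -0.001]
force: [-10.7, -1.1, 19.9]
gripper_width: 0.588
finger_force: 65.4
```

Emit:
apply_moves(moves=[[[0,0,0,0,0,0,0.7],[0,0,0,0,0,0,0.7],[0,0,0,0,0,0,0.7]]])

```text
time: 15.2
eef_pos: [608.3, 106.0, 49.0]
tcp_rot: [0.685, 0.728, -0.0, -0.0]
force: [0.5, 0.3, -2.5]
gripper_width: 0.59
finger_force: 63.8
```

Emit:
apply_moves(moves=[[[0,0,-1.5,0,0,0,0.7],[0,0,-1.5,0,0,0,0.7],[0,0,-1.5,0,0,0,0.25],[0,0,-1.5,0,0,0,0.25],[0,0,-1.5,0,0,0,0.25]]])

```text
time: 15.7
eef_pos: [608.5, 106.0, 47.8]
tcp_rot: [0.685, 0.728, 0.0, 0.0]
force: [-0.4, 0.5, -0.6]
gripper_width: 0.754
finger_force: 0.0
```

Emit:
apply_moves(moves=[[[0,0,20,0,0,0,0.2],[0,0,55,0,0,0,0.2],[0,0,100,0,0,0,0],[-20,-10,130,0,0,0,0],[-60,-20,130,0,0,0,0]]])

```text
time: 16.2
eef_pos: [553.1, 85.8, 184.2]
tcp_rot: [0.685, 0.728, 0.004, 0.004]
force: [1.3, -0.3, 0.3]
gripper_width: 0.999
finger_force: 0.0
```

```bash
cat > js.py <<'E'
from h import *
print(read_state()["eef_pos"].round(1))
p=read_camera("top"); h=cv2.cvtColor(rgb(p),cv2.COLOR_BGR2HSV)
q=read_camera("scene")
for n,c in (("top",p),("scene",q)):
    print(n,[(np.round(d["centre"]).tolist(),round(d["conf"],2)) for d in spot_point(c,"jar0") if d["conf"]>.35])
m=((h[:,:,2]>140)&(h[:,:,1]<60)).astype(np.uint8)
n,l,s,c=cv2.connectedComponentsWithStats(m)
for i in range(1,n):
    if 200<s[i,4]<420 and 150<c[i][0]<420 and 180<c[i][1]<300: print("cap",ray(p,c[i],90)[:2].round(1),"if in rack",ray(p,c[i],94)[:2].round(1),s[i,2:])
E
python3 js.py
```

```text
[553.1  85.8 184.2]
top [([467.0, -21.0, 3.0], 0.87), ([471.0, -93.0, 1.0], 0.6), ([471.0, 64.0, 1.0], 0.45)]
scene [([464.0, -22.0, 3.0], 0.94), ([472.0, 64.0, 1.0], 0.94), ([611.0, 106.0, 7.0], 0.85), ([474.0, -89.0, -4.0], 0.63)]
cap [471.  -90.6] if in rack [470.4 -90.4] [ 19  20 298]
cap [466.8 -20.1] if in rack [466.3 -20.2] [ 19  20 297]
```

Emit:
apply_moves(moves=[[[-30,-8,0,0,0,0,0],[-60,-16,0,0,0,0,0],[-84,-22,0,0,0,0,0],[-84,-22,0,0,0,0,0],[-84,-22,0,0,0,0,0]]])

```text
time: 16.9
eef_pos: [465.6, 64.1, 178.3]
tcp_rot: [0.685, 0.728, 0.001, 0.001]
force: [0.9, 1.0, 0.3]
gripper_width: 1.001
finger_force: 0.0
```

Emit:
apply_moves(moves=[[[0,0,0,0,0,0,0],[0,0,-30,0,0,0,0],[0,0,-60,0,0,0,0],[0,0,-60,0,0,0,0],[0,0,-60,0,0,0,0]]])

```text
time: 17.4
eef_pos: [464.7, 64.2, 117.8]
tcp_rot: [0.685, 0.728, -0.0, -0.001]
force: [-0.0, -0.3, 0.7]
gripper_width: 1.0
finger_force: 0.0
```

Emit:
apply_moves(moves=[[[6,-0.6,0,0,0,0,0],[6,-0.6,-30,0,0,0,0],[6,-0.6,-60,0,0,0,0],[6,-0.6,-75,0,0,0,0],[6,-0.6,-75,0,0,0,0]]])

```text
time: 17.9
eef_pos: [470.1, 63.4, 42.1]
tcp_rot: [0.685, 0.728, -0.001, -0.001]
force: [-0.4, 0.1, -0.1]
gripper_width: 1.001
finger_force: 0.0
```

Emit:
apply_moves(moves=[[[0,0,0,0,0,0,0.2],[0,0,0,0,0,0,0.7],[0,0,0,0,0,0,0.7],[0,0,0,0,0,0,0.7],[0,0,0,0,0,0,0.7]]])

```text
time: 18.4
eef_pos: [472.2, 63.4, 45.0]
tcp_rot: [0.685, 0.728, 0.001, 0.001]
force: [-1.3, 0.0, 6.0]
gripper_width: 0.589
finger_force: 61.6
```

Emit:
apply_moves(moves=[[[0,0,30,0,0,0,0.7],[0,0,70,0,0,0,0.7],[0,0,100,0,0,0,0.7],[20,-2,100,0,0,0,0.7],[56,-8,100,0,0,0,0.7]]])

```text
time: 18.9
eef_pos: [527.3, 55.9, 145.8]
tcp_rot: [0.685, 0.728, 0.001, 0.002]
force: [0.6, 0.4, -1.0]
gripper_width: 0.587
finger_force: 62.8
```

Emit:
apply_moves(moves=[[[40,-5,0,0,0,0,0.7],[85,-11,0,0,0,0,0.7],[85,-11,-20,0,0,0,0.7],[85,-11,-40,0,0,0,0.7],[85,-11,-40,0,0,0,0.7]]])

```text
time: 19.4
eef_pos: [609.3, 44.4, 100.0]
tcp_rot: [0.685, 0.728, -0.002, -0.002]
force: [-0.6, 0.4, -2.1]
gripper_width: 0.589
finger_force: 63.2
```

Emit:
apply_moves(moves=[[[0,0,0,0,0,0,0.7],[0,0,0,0,0,0,0.7],[0,0,0,0,0,0,0.7],[0,0,0,0,0,0,0.7],[0,0,0,0,0,0,0.7]]])

```text
time: 19.9
eef_pos: [611.7, 44.5, 103.6]
tcp_rot: [0.685, 0.728, 0.0, 0.0]
force: [-0.0, -0.2, -1.4]
gripper_width: 0.588
finger_force: 63.2
```

Emit:
apply_moves(moves=[[[0.8,-0.4,-15,0,0,0,0.7],[0.8,-0.4,-30,0,0,0,0.7],[0.8,-0.4,-42,0,0,0,0.7],[0.8,-0.4,-50,0,0,0,0.7],[0.8,-0.4,-54,0,0,0,0.7]]])

```text
time: 20.4
eef_pos: [610.8, 44.1, 49.0]
tcp_rot: [0.685, 0.728, -0.001, -0.002]
force: [-17.7, 0.6, 33.1]
gripper_width: 0.589
finger_force: 66.4
```

Emit:
apply_moves(moves=[[[0,0,0,0,0,0,0.7],[0,0,-1,0,0,0,0.7],[0,0,-2,0,0,0,0.7],[0,0,-2,0,0,0,0.7]]])

```text
time: 20.8
eef_pos: [611.9, 44.1, 49.1]
tcp_rot: [0.685, 0.728, -0.001, -0.0]
force: [-10.2, 0.0, 19.0]
gripper_width: 0.59
finger_force: 65.2
```

Emit:
apply_moves(moves=[[[0,0,1.5,0,0,0,0.7],[0,0,1.5,0,0,0,0.25],[0,0,1.5,0,0,0,0.25],[0,0,1.5,0,0,0,0.25]]])

```text
time: 21.2
eef_pos: [612.0, 44.0, 47.8]
tcp_rot: [0.685, 0.728, -0.0, -0.0]
force: [-0.2, 0.0, -0.5]
gripper_width: 0.75
finger_force: 0.0
```

Emit:
apply_moves(moves=[[[0,0,20,0,0,0,0.2],[0,0,55,0,0,0,0.2],[0,0,100,0,0,0,0],[-20,-10,130,0,0,0,0],[-60,-30,130,0,0,0,0]]])

```text
time: 21.7
eef_pos: [556.8, 14.0, 184.4]
tcp_rot: [0.685, 0.729, 0.004, 0.005]
force: [0.3, -0.5, 0.3]
gripper_width: 0.997
finger_force: 0.0
```

Emit:
apply_moves(moves=[[[-30,-12,0,0,0,0,0],[-60,-24,0,0,0,0,0],[-84,-35,0,0,0,0,0],[-84,-35,0,0,0,0,0],[-84,-35,0,0,0,0,0]]])

```text
time: 22.2
eef_pos: [468.4, -21.1, 178.5]
tcp_rot: [0.686, 0.728, 0.0, 0.0]
force: [-0.1, -0.1, -0.3]
gripper_width: 1.0
finger_force: 0.0
```

```bash
python3 js.py
python3 - <<'E'
from h import *
p=read_camera("scene"); cv2.imwrite("pics/j2.png",cv2.resize(rgb(p)[180:340,240:440],(600,480)))
E
```

```text
[468.4 -21.1 178.5]
top [([609.0, 102.0, 2.0], 0.8), ([474.0, -94.0, -2.0], 0.64), ([465.0, -20.0, 6.0], 0.37)]
scene [([609.0, 105.0, 4.0], 0.96), ([615.0, 48.0, 3.0], 0.89), ([475.0, -90.0, -3.0], 0.75), ([464.0, -21.0, 2.0], 0.57)]
cap [ 624.4 -101.4] if in rack [ 623.3 -101.2] [ 52  26 232]
cap [608.9 106.5] if in rack [607.9 106. ] [ 19  18 272]
```

View pics/j2.png

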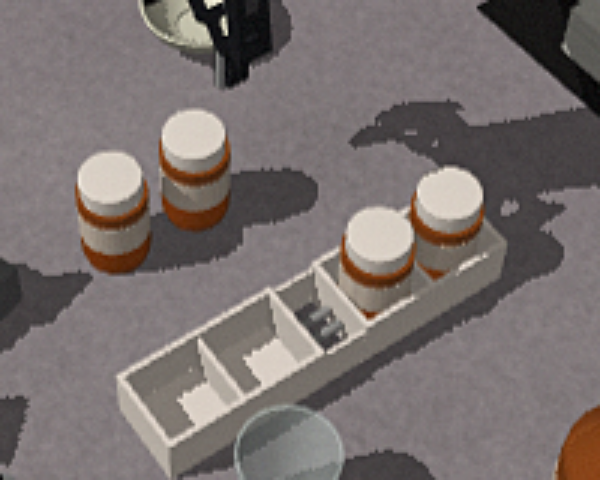

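Jars A (450,215) and B (378,255) stand in their pockets. I'll check their seating by overlaying the predicted cap circles.

Run:
```python
from h import *
p=read_camera("scene"); f=rgb(p)[180:340,240:440]; f=cv2.resize(f,(800,640)[:2],interpolation=cv2.INTER_CUBIC)[0:480]
a=np.linspace(0,2*np.pi,40)
for (x,y,z) in [(608.5,106,94),(612.5,44.1,94),(471,-90.7,90),(467,-20.2,90)]:
    P=np.array([(proj(p,(x+23.5*np.cos(t),y+23.5*np.sin(t),z))-[240,180]+.5)*4 for t in a]).astype(np.int32)
    cv2.polylines(f,[P],True,(0,0,255) if z==94 else (255,0,0),1)
cv2.imwrite("pics/ov.png",f)
```

```text
(no output)
```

View pics/ov.png

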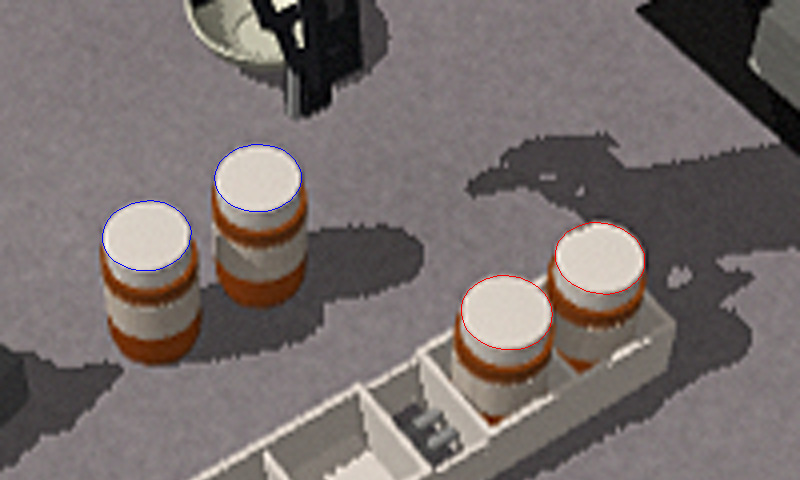

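All predicted circles coincide with the caps, so A and B are fully home. Next is jar C.

Emit:
apply_moves(moves=[[[-1,1,-30,0,0,0,0],[-1,1,-60,0,0,0,0],[-1,1,-60,0,0,0,0],[-1,1,-60,0,0,0,0],[-1,1,-60,0,0,0,0]]])

```text
time: 23.0
eef_pos: [468.4, -20.1, 119.9]
tcp_rot: [0.685, 0.728, 0.001, 0.001]
force: [0.6, -0.3, 1.0]
gripper_width: 1.002
finger_force: 0.0
```

Emit:
apply_moves(moves=[[[-1,0,-30,0,0,0,0],[-1,0,-60,0,0,0,0],[-1,0,-77,0,0,0,0],[-1,0,-77,0,0,0,0],[-1,0,-77,0,0,0,0]]])

```text
time: 23.5
eef_pos: [467.3, -20.2, 42.8]
tcp_rot: [0.685, 0.728, 0.0, 0.001]
force: [0.1, -0.3, 0.5]
gripper_width: 0.999
finger_force: 0.0
```

Emit:
apply_moves(moves=[[[0,0,0,0,0,0,0.2],[0,0,0,0,0,0,0.7],[0,0,0,0,0,0,0.7],[0,0,0,0,0,0,0.7],[0,0,0,0,0,0,0.7]]])

```text
time: 24.0
eef_pos: [467.6, -20.3, 43.1]
tcp_rot: [0.685, 0.728, 0.001, 0.001]
force: [-1.2, 1.3, 6.3]
gripper_width: 0.593
finger_force: 61.8
```

Emit:
apply_moves(moves=[[[0,0,30,0,0,0,0.7],[0,0,70,0,0,0,0.7],[0,0,100,0,0,0,0.7],[20,-4,100,0,0,0,0.7],[60,-14,100,0,0,0,0.7]]])

```text
time: 24.5
eef_pos: [526.3, -33.6, 143.4]
tcp_rot: [0.685, 0.728, 0.001, 0.001]
force: [1.0, 0.2, -1.6]
gripper_width: 0.592
finger_force: 63.1
```

Emit:
apply_moves(moves=[[[45,-12,0,0,0,0,0.7],[91,-23.5,0,0,0,0,0.7],[91,-23.5,-20,0,0,0,0.7],[91,-23.5,-40,0,0,0,0.7],[91,-23.5,-40,0,0,0,0.7]]])

```text
time: 25.0
eef_pos: [614.6, -57.0, 97.6]
tcp_rot: [0.685, 0.728, -0.002, -0.003]
force: [-1.0, 0.5, -1.3]
gripper_width: 0.59
finger_force: 63.4
```

Emit:
apply_moves(moves=[[[0,0,0,0,0,0,0.7],[0,0,0,0,0,0,0.7],[0,0,0,0,0,0,0.7],[0,0,0,0,0,0,0.7],[0,0,0,0,0,0,0.7]]])

```text
time: 25.5
eef_pos: [617.5, -57.5, 102.2]
tcp_rot: [0.685, 0.728, 0.0, 0.001]
force: [-0.1, 0.2, -1.1]
gripper_width: 0.587
finger_force: 63.4
```

Emit:
apply_moves(moves=[[[1.2,-0.2,-15,0,0,0,0.7],[1.2,-0.2,-30,0,0,0,0.7],[1.2,-0.2,-42,0,0,0,0.7],[1.2,-0.2,-49,0,0,0,0.7],[1.2,-0.2,-53,0,0,0,0.7]]])

```text
time: 26.0
eef_pos: [617.0, -57.4, 47.1]
tcp_rot: [0.685, 0.728, -0.001, -0.002]
force: [-11.3, 1.2, 21.1]
gripper_width: 0.592
finger_force: 65.6
```

Emit:
apply_moves(moves=[[[0,0,0,0,0,0,0.7],[0,0,-1,0,0,0,0.7],[0,0,-1,0,0,0,0.7],[0,0,-1,0,0,0,0.7]]])

```text
time: 26.4
eef_pos: [618.5, -57.7, 47.3]
tcp_rot: [0.685, 0.728, 0.0, 0.0]
force: [1.1, 0.1, -2.2]
gripper_width: 0.59
finger_force: 63.7
```

Release, then go above jar D (471,-90.7).

Emit:
apply_moves(moves=[[[0,0,-1,0,0,0,0.7],[0,0,-1,0,0,0,0.25],[0,0,-1,0,0,0,0.25],[0,0,-1,0,0,0,0.25]]])

```text
time: 26.8
eef_pos: [618.5, -57.7, 46.4]
tcp_rot: [0.685, 0.728, 0.0, 0.0]
force: [-1.0, 0.4, 0.2]
gripper_width: 0.75
finger_force: 0.0
```

Emit:
apply_moves(moves=[[[0,0,20,0,0,0,0.2],[0,0,55,0,0,0,0.2],[0,0,100,0,0,0,0],[-20,-5,130,0,0,0,0],[-60,-15,130,0,0,0,0]]])

```text
time: 27.3
eef_pos: [562.9, -73.5, 182.9]
tcp_rot: [0.685, 0.729, 0.003, 0.005]
force: [0.8, -0.8, 1.7]
gripper_width: 1.0
finger_force: 0.0
```

Emit:
apply_moves(moves=[[[-30,-6,0,0,0,0,0],[-60,-12,0,0,0,0,0],[-87,-18,0,0,0,0,0],[-87,-18,0,0,0,0,0],[-87,-18,0,0,0,0,0]]])

```text
time: 27.8
eef_pos: [471.7, -90.9, 176.8]
tcp_rot: [0.686, 0.728, 0.0, 0.001]
force: [-0.2, -0.1, 1.0]
gripper_width: 0.998
finger_force: 0.0
```

```bash
python3 js.py
```

```text
[471.7 -90.9 176.8]
top [([612.0, 43.0, 3.0], 0.95), ([471.0, -93.0, -2.0], 0.71), ([610.0, 104.0, 3.0], 0.59), ([616.0, -58.0, 6.0], 0.47)]
scene [([610.0, 44.0, 6.0], 0.88), ([611.0, 106.0, 6.0], 0.8), ([617.0, -61.0, 3.0], 0.71), ([472.0, -88.0, 1.0], 0.59)]
cap [607.2  35. ] if in rack [606.2  34.8] [ 36  26 389]
cap [608.3 106.2] if in rack [607.3 105.8] [ 19  18 282]
```

Emit:
apply_moves(moves=[[[0,0,-30,0,0,0,0],[0,0,-57,0,0,0,0],[0,0,-57,0,0,0,0],[0,0,-57,0,0,0,0],[0,0,-57,0,0,0,0]]])

```text
time: 28.5
eef_pos: [472.6, -91.0, 120.8]
tcp_rot: [0.685, 0.728, 0.0, 0.001]
force: [-0.1, -0.2, 0.4]
gripper_width: 0.999
finger_force: 0.0
```

Emit:
apply_moves(moves=[[[-0.5,0,-30,0,0,0,0],[-0.5,0,-60,0,0,0,0],[-0.5,0,-77,0,0,0,0],[-0.5,0,-77,0,0,0,0],[-0.5,0,-77,0,0,0,0]]])

```text
time: 29.0
eef_pos: [472.0, -91.0, 43.7]
tcp_rot: [0.685, 0.728, 0.0, 0.001]
force: [0.7, -0.0, 0.6]
gripper_width: 0.999
finger_force: 0.0
```

Emit:
apply_moves(moves=[[[0,0,0,0,0,0,0.2],[0,0,0,0,0,0,0.7],[0,0,0,0,0,0,0.7],[0,0,0,0,0,0,0.7],[0,0,0,0,0,0,0.7]]])

```text
time: 29.5
eef_pos: [472.0, -91.1, 44.0]
tcp_rot: [0.685, 0.728, 0.0, 0.001]
force: [-2.9, -0.6, 6.9]
gripper_width: 0.591
finger_force: 61.4
```

Emit:
apply_moves(moves=[[[0,0,30,0,0,0,0.7],[0,0,70,0,0,0,0.7],[0,0,100,0,0,0,0.7],[20,-4,100,0,0,0,0.7],[60,-12,100,0,0,0,0.7]]])

```text
time: 30.0
eef_pos: [531.1, -102.6, 144.5]
tcp_rot: [0.685, 0.728, 0.0, 0.001]
force: [-0.3, -0.5, -0.3]
gripper_width: 0.588
finger_force: 63.0
```

Emit:
apply_moves(moves=[[[45,-8,0,0,0,0,0.7],[92,-17,0,0,0,0,0.7],[92,-17,-20,0,0,0,0.7],[92,-17,-40,0,0,0,0.7],[92,-17,-40,0,0,0,0.7]]])

```text
time: 30.5
eef_pos: [620.4, -118.8, 98.5]
tcp_rot: [0.685, 0.728, -0.001, -0.003]
force: [-1.8, 0.4, -1.5]
gripper_width: 0.59
finger_force: 63.3
```

Emit:
apply_moves(moves=[[[0,0,0,0,0,0,0.7],[0,0,0,0,0,0,0.7],[0,0,0,0,0,0,0.7],[0,0,0,0,0,0,0.7],[0,0,0,0,0,0,0.7]]])

```text
time: 31.0
eef_pos: [623.2, -119.8, 103.2]
tcp_rot: [0.685, 0.728, 0.0, 0.001]
force: [0.6, -0.4, -1.1]
gripper_width: 0.593
finger_force: 63.3
```

Emit:
apply_moves(moves=[[[0,0.2,-15,0,0,0,0.7],[0,0.2,-30,0,0,0,0.7],[0,0.2,-42,0,0,0,0.7],[0,0.2,-49,0,0,0,0.7],[0,0.2,-53,0,0,0,0.7]]])

```text
time: 31.5
eef_pos: [621.5, -119.2, 48.1]
tcp_rot: [0.685, 0.728, -0.001, -0.002]
force: [-11.6, 1.3, 20.1]
gripper_width: 0.595
finger_force: 65.3
```

Emit:
apply_moves(moves=[[[0,0,0,0,0,0,0.7],[0,0,-1,0,0,0,0.7],[0,0,-2,0,0,0,0.7],[0,0,-2,0,0,0,0.7]]])

```text
time: 31.9
eef_pos: [623.3, -119.6, 48.1]
tcp_rot: [0.685, 0.728, 0.0, 0.0]
force: [-1.9, 0.6, 3.9]
gripper_width: 0.587
finger_force: 63.8
```

Emit:
apply_moves(moves=[[[0,0,0,0,0,0,0.7],[0,0,0,0,0,0,0.25],[0,0,0,0,0,0,0.25],[0,0,0,0,0,0,0.25]]])

```text
time: 32.3
eef_pos: [622.7, -119.4, 47.0]
tcp_rot: [0.685, 0.728, -0.0, -0.0]
force: [-0.0, 0.0, -0.8]
gripper_width: 0.749
finger_force: 0.0
```

Emit:
apply_moves(moves=[[[0,0,20,0,0,0,0.25],[0,0,55,0,0,0,0.25],[0,0,100,0,0,0,0.3],[-20,-10,130,0,0,2,0.5],[-60,-25,130,0,0,4,0.5]]])

```text
time: 32.8
eef_pos: [567.2, -145.6, 183.7]
tcp_rot: [0.658, 0.753, 0.002, 0.006]
force: [-0.1, -0.9, 1.0]
gripper_width: 0.499
finger_force: 0.0
```

Emit:
apply_moves(moves=[[[-30,-20,0,0,0,4,0.5],[-60,-40,0,0,0,8,0.5],[-90,-60,0,0,0,14,0.5],[-90,-60,0,0,0,14,0.5],[-90,-60,0,0,0,14,0.5]]])

```text
time: 33.3
eef_pos: [472.6, -204.9, 177.5]
tcp_rot: [0.564, 0.826, 0.0, 0.0]
force: [0.2, -0.7, -0.3]
gripper_width: 0.504
finger_force: 0.0
```

```bash
python3 js.py
python3 - <<'E'
from h import *
w=read_camera("wrist"); cv2.imwrite("pics/wk.png",rgb(w)); np.savez("wk.npz",**{k:np.array(w[k]) for k in("frame","mtx","R","t")})
p=read_camera("scene"); f=cv2.resize(rgb(p)[200:350,260:420],(640,600),interpolation=cv2.INTER_CUBIC)
a=np.linspace(0,2*np.pi,40)
for (x,y) in [(608.5,106),(612.5,44.1),(619.1,-57.7),(623.1,-119.6)]:
    P=np.array([(proj(p,(x+23.5*np.cos(t),y+23.5*np.sin(t),94))-[260,200]+.5)*4 for t in a]).astype(np.int32); cv2.polylines(f,[P],True,(0,0,255),1)
cv2.imwrite("pics/ov2.png",f); print(read_state()["eef_pos"],read_state()["tcp_rot"])
E
```

```text
[ 472.6 -204.9  177.5]
top [([611.0, 104.0, 5.0], 0.96), ([617.0, -55.0, 9.0], 0.95), ([611.0, 46.0, 4.0], 0.83), ([464.0, -209.0, 5.0], 0.75)]
scene [([617.0, -58.0, 4.0], 0.94), ([627.0, -119.0, 2.0], 0.9), ([616.0, 44.0, 4.0], 0.64), ([610.0, 104.0, 4.0], 0.57)]
cap [619.2 -57.8] if in rack [618.1 -57.7] [ 19  19 280]
cap [616.   36.7] if in rack [614.9  36.4] [ 27  24 285]
[ 473.40411031 -203.89491433  177.12702729] [ 5.62653181e-01  8.26693036e-01  4.59505534e-05 -1.42934541e-04]
```

View pics/ov2.png

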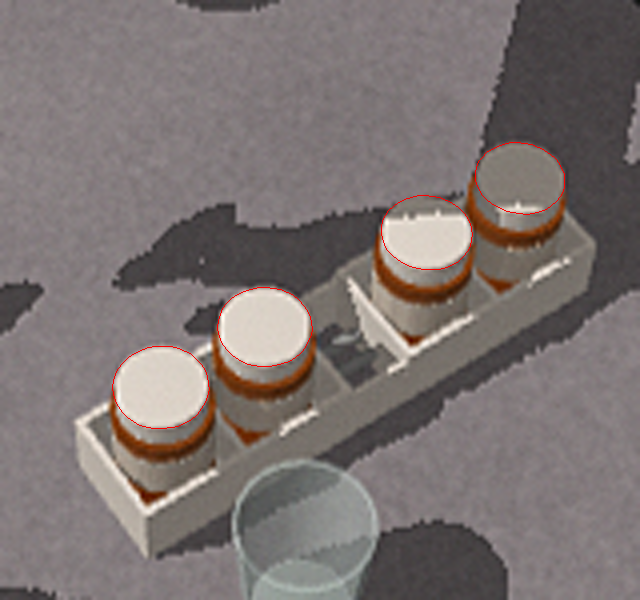

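View pics/wk.png

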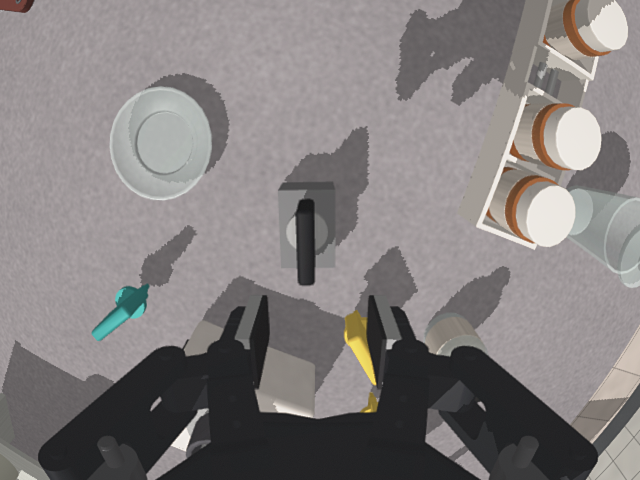

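All four caps coincide with the predicted home circles. In the wrist view the black key is at (306,242), parallel to the pads. I'll measure it exactly.

```bash
cat > k.py <<'E'
from h import *
w=read_camera("wrist"); g=cv2.cvtColor(rgb(w),cv2.COLOR_BGR2GRAY)
s=read_state(); print(s["eef_pos"].round(1),"heading",np.degrees(2*np.arctan2(s["tcp_rot"][1],s["tcp_rot"][0])).round(2))
m=(g<50).astype(np.uint8); m[:190]=0; m[290:]=0; m[:,:275]=0; m[:,:]=m; m[:,340:]=0
n,l,st,c=cv2.connectedComponentsWithStats(m); i=1+np.argmax(st[1:,4]); print(st[i],c[i])
q=np.argwhere(l==i)[:,::-1]; P=np.array([wray(w,x,78+8)[:2] for x in q],np.float32)
r=cv2.minAreaRect(P); wv,v=np.linalg.eigh(np.cov(P.T)); print("key",r,P.mean(0),np.degrees(np.arctan2(v[1,1],v[0,1]))%180)
# top face row by row
for y in (st[i][1]+6,int(c[i][1]),st[i][1]+st[i][3]-7):
    a=np.where(l[y]==i)[0]; print(y,a[0],a[-1],wray(w,((a[0]+a[-1])/2,y),86)[:2].round(1))
t=read_camera("top"); f=rgb(t)
print("spot",[ (np.round(d["centre"],1).tolist(),round(d["conf"],2)) for d in spot_point(t,"key_slot")+spot_point(w,"key_slot")+spot_point(w,"key")])
E
python3 k.py
```

```text
[ 473.3 -204.   177.1] heading 111.52
[296 199  19  86 921] [307.15852334 238.46471227]
key ((465.8587341308594, -204.80218505859375), (11.304363250732422, 59.624900817871094), 22.481990814208984) [ 465.8594  -201.71877] 112.62722120013223
205 299 313 [ 456.9 -180.5]
238 298 313 [ 464.6 -201.5]
278 299 313 [ 475.2 -228.2]
spot [([466.0, -411.5, 121.7], 0.62), ([337.3, -341.7, 3.1], 0.86), ([547.9, -284.8, -1.6], 0.75), ([463.0, -210.4, 16.4], 0.7), ([605.7, -376.3, -2.2], 0.57)]
```

Emit:
apply_moves(moves=[[[-6.3,-3,-30,0,0,0,0.5],[-6.3,-3,-70,0,0,0,0.5],[-6.3,-3,-70,0,0,0,0.5],[-6.3,-3,-70,0,0,0,0.5],[-6.3,-3,-70,0,0,0,0.5]]])

```text
time: 34.35
eef_pos: [467.9, -208.2, 109.4]
tcp_rot: [0.563, 0.826, 0.0, 0.001]
force: [-0.3, -0.2, 0.4]
gripper_width: 0.501
finger_force: 0.0
```

Emit:
apply_moves(moves=[[[0,0,0,0,0,0,0.5],[0,0,-20,0,0,0,0.5],[0,0,-40,0,0,0,0.5],[0,0,-53,0,0,0,0.5],[0,0,-53,0,0,0,0.5]]])

```text
time: 34.85
eef_pos: [465.7, -206.9, 53.3]
tcp_rot: [0.563, 0.826, -0.0, -0.001]
force: [0.0, 0.1, -0.2]
gripper_width: 0.5
finger_force: 0.0
```

Emit:
apply_moves(moves=[[[0,0,0,0,0,0,0.5],[0,0,0,0,0,0,0.5],[0,0,0,0,0,0,0.5]]])

```text
time: 35.15
eef_pos: [467.3, -208.0, 55.4]
tcp_rot: [0.563, 0.826, 0.0, 0.001]
force: [-0.1, -0.3, 0.7]
gripper_width: 0.501
finger_force: 0.0
```

Emit:
apply_moves(moves=[[[0,0,-2,0,0,0,0.7],[0,0,-2,0,0,0,1],[0,0,-2,0,0,0,1],[0,0,-2,0,0,0,1],[0,0,-2,0,0,0,1]]])

```text
time: 35.65
eef_pos: [466.7, -207.5, 52.5]
tcp_rot: [0.563, 0.826, -0.0, 0.0]
force: [-0.4, 0.7, 2.2]
gripper_width: 0.135
finger_force: 58.5
```

Emit:
apply_moves(moves=[[[0,0,0,0,0,0,1],[0,0,0,0,0,0,1]]])

```text
time: 35.85
eef_pos: [466.7, -207.5, 52.5]
tcp_rot: [0.563, 0.826, 0.0, 0.0]
force: [-0.6, -0.7, 3.2]
gripper_width: 0.132
finger_force: 58.6
```

Emit:
apply_moves(moves=[[[0,0,20,0,0,0,1],[0,0,50,0,0,0,1],[0,0,90,0,0,0,1],[0,0,130,0,0,0,1],[0,0,155,0,0,0,1]]])

```text
time: 36.35
eef_pos: [467.3, -207.9, 210.3]
tcp_rot: [0.563, 0.826, 0.0, 0.002]
force: [0.8, 0.6, -1.1]
gripper_width: 0.131
finger_force: 58.4
```

Emit:
apply_moves(moves=[[[8,-25,0,0,0,8,1],[16,-50,0,0,0,16,1],[24,-75,0,0,0,24,1],[32,-100,0,0,0,32,1],[40,-125,0,0,0,40,1]]])

```text
time: 36.85
eef_pos: [506.5, -333.2, 206.5]
tcp_rot: [0.244, 0.97, 0.0, -0.001]
force: [-0.1, 1.0, -0.6]
gripper_width: 0.128
finger_force: 58.4
```

Emit:
apply_moves(moves=[[[5,-20,0,0,0,7,1],[10,-40,0,0,0,14,1],[15,-60,0,0,0,21,1],[23,-76,0,0,0,28.5,1],[23,-76,0,0,0,28.5,1]]])

```text
time: 37.35
eef_pos: [529.4, -410.0, 206.2]
tcp_rot: [0.0, 1.0, 0.0, -0.0]
force: [-0.4, 0.2, -0.5]
gripper_width: 0.135
finger_force: 58.5
```

Emit:
apply_moves(moves=[[[0,0,0,0,0,0,1],[0,0,0,0,0,0,1],[0,0,0,0,0,0,1],[0,0,0,0,0,0,1]]])

```text
time: 37.75
eef_pos: [529.5, -407.8, 207.5]
tcp_rot: [0.0, 1.0, -0.0, 0.0]
force: [-0.4, 0.0, -0.8]
gripper_width: 0.136
finger_force: 58.5
```

Run:
```python
from h import *
w=read_camera("wrist"); cv2.imwrite("pics/ws.png",rgb(w)); s=read_state(); np.savez("ws.npz",**{k:np.array(w[k]) for k in("frame","mtx","R","t")})
print(s["eef_pos"],s["tcp_rot"],s["gripper_width"],[(np.round(d["centre"],1).tolist(),d["conf"]) for d in spot_point(w,"key_slot")+spot_point(w,"key")])
print(-np.array(w["R"]).T@np.array(w["t"]))
```

```text
[ 529.59412384 -407.95588963  207.5715898 ] [ 3.20022559e-04  9.99999942e-01 -7.34248489e-05  9.14779071e-05] 0.1351488102851034 [([462.8, -407.8, 116.2], 0.93), ([336.9, -343.3, 4.7], 0.8), ([607.5, -381.0, -1.5], 0.66), ([527.6, -410.9, 167.3], 0.63)]
[ 451.11264241 -406.7626613   350.38043103]
```

View pics/ws.png

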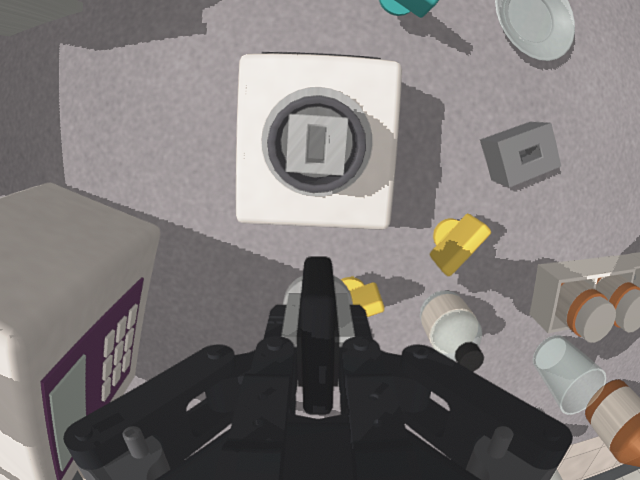

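The slot is at (316,143), nearly vertical in the picture; the key is held upright at column 318. I'll measure both.

Run:
```python
from h import *
w=dict(np.load("ws.npz")); f=rgb(w); g=cv2.cvtColor(f,cv2.COLOR_BGR2GRAY)
print("bow end",wray(w,(318,257.5),243),wray(w,(306,262),243),wray(w,(331,262),243))
sub=g[105:182,280:355]; print(sub[::6,::5])
m=np.zeros_like(g); m[118:170,298:336]=(g[118:170,298:336]<125)
n,l,s,c=cv2.connectedComponentsWithStats(m)
for i in range(1,n):
    if s[i,4]<30: continue
    q=np.argwhere(l==i)[:,::-1]; P=np.array([wray(w,x,119)[:2] for x in q],np.float32); ww,v=np.linalg.eigh(np.cov(P.T))
    print(s[i],P.mean(0),cv2.minAreaRect(P),np.degrees(np.arctan2(v[1,1],v[0,1]))%180)
m=np.zeros_like(g); m[105:182,278:356]=((g[105:182,278:356]>130))
n,l,s,c=cv2.connectedComponentsWithStats(m); i=l[125,300]; 
q=np.argwhere(l==i)[:,::-1]; P=np.array([wray(w,x,119)[:2] for x in q],np.float32); print("plate",s[i],cv2.minAreaRect(P))
```

```text
bow end [ 491.3374657  -406.69685008  243.        ] [ 492.82953369 -410.4152213   243.        ] [ 492.82975005 -402.66743961  243.        ]
[[181 184 100  93  88  52  47  47  48  50  84  96  97  89 183]
 [123  96  81  47 120 123 118 117 119 120 122  67  66  91  86]
 [ 96  61 187 188 189 188 183 187 180 181 181 166 156 114  90]
 [ 82  52 188 188 187 183 187 179 180 186 183 180 183 186  48]
 [ 51 117 188 187 182 186 114 118 122 105 181 182 185 184  71]
 [ 49 116 188 181 184 180 117 123 118 132 181 185 183 179 121]
 [ 67 114 181 184 178 180 121 118 118 142 183 183 179 178 120]
 [ 50 113 183 178 178 177 118 118 119 172 182 179 183 164 120]
 [ 51 113 177 178 181 159 118 119 119 181 178 184 180 134  89]
 [ 52  84 177 182 182 144 100 100  99 188 183 180 177 122  51]
 [ 77  80 181 182 179 181 182 181 178 184 180 177 177  52  69]
 [ 96 104 163 162 176 184 184 177 183 181 177 176 179  48 103]
 [155  94  91  52  54  52  56  83  57  69  70  72  83  98  83]]
[306 125  20  38 638] [ 463.58395 -408.3741 ] ((463.41302490234375, -408.297607421875), (10.832715034484863, 23.19076156616211), 86.23445129394531) 176.63802259664837
plate [ 286  114   62   61 2787] ((463.53765869140625, -407.7339782714844), (36.76601028442383, 36.8156852722168), 86.46341705322266)
```

Run:
```python
from h import *
w=dict(np.load("ws.npz")); f=rgb(w)
R,t,M=w["R"],w["t"],w["mtx"]
def wp(X):
    c=R@np.array(X)+t; r=np.hypot(c[0],c[1]); th=np.arctan2(r,c[2]); return np.array([M[0,2]+M[0,0]*th*c[0]/r,M[1,2]+M[1,1]*th*c[1]/r])
S=6; o=np.array([265,245]); c=cv2.resize(f[245:345,265:390],None,fx=S,fy=S,interpolation=cv2.INTER_CUBIC)
a=np.linspace(0,2*np.pi,60)
for dx,col in((-4,(0,255,0)),(0,(0,0,255)),(4,(255,0,0))):
    P=np.array([(wp((529.6+dx+16*np.cos(k),-408+16*np.sin(k),201))-o+.5)*S for k in a]).astype(np.int32); cv2.polylines(c,[P],True,col,1)
cv2.imwrite("pics/col.png",c)
```

```text
(no output)
```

View pics/col.png

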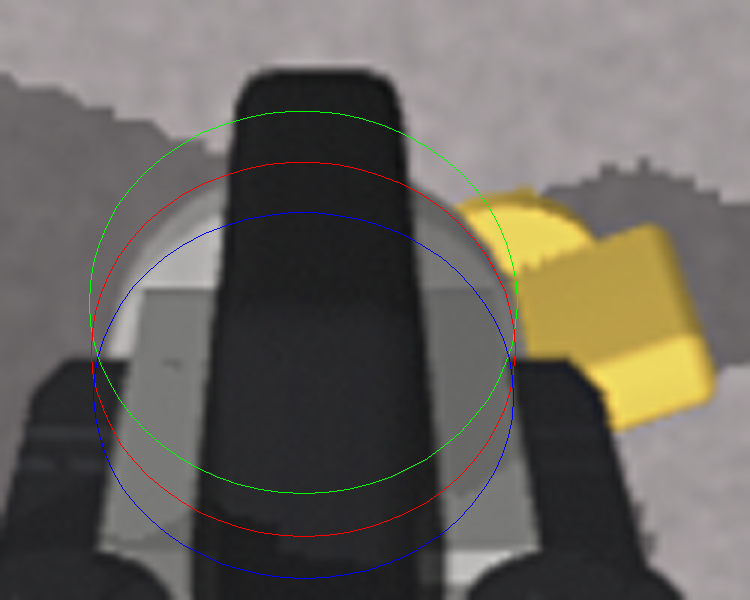

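The collar matches the red circle (dx = 0), so the key axis is at the TCP within about 1 mm.

Emit:
apply_moves(moves=[[[-25,0,0,0,0,-2,1],[-50,0,0,0,0,-3.6,1],[-66,-0.8,0,0,0,-3.6,1],[-66,-0.8,-20,0,0,-3.6,1],[-66,-0.8,-32,0,0,-3.6,1]]])

```text
time: 38.4
eef_pos: [463.0, -409.2, 174.7]
tcp_rot: [0.032, 0.999, 0.0, 0.0]
force: [-0.2, 0.7, -0.4]
gripper_width: 0.13
finger_force: 58.5
```

Emit:
apply_moves(moves=[[[0,0,0,0,0,0,1],[0,0,0,0,0,0,1],[0,0,0,0,0,0,1],[0,0,0,0,0,0,1],[0,0,0,0,0,0,1]]])

```text
time: 38.9
eef_pos: [463.9, -409.5, 175.9]
tcp_rot: [0.032, 1.0, -0.0, 0.0]
force: [0.6, -1.0, -0.2]
gripper_width: 0.131
finger_force: 58.5
```

Run:
```python
from h import *
s=read_state(); print(s["eef_pos"],np.degrees(2*np.arctan2(s["tcp_rot"][1],s["tcp_rot"][0])),s["force"])
p=read_camera("scene"); q=proj(p,(463.5,-408.4,119)); print(q)
u,v=q.astype(int); cv2.imwrite("pics/sk.png",cv2.resize(rgb(p)[v-60:v+40,u-65:u+65],(780,600),interpolation=cv2.INTER_CUBIC))
```

```text
[ 463.94479573 -409.47173693  175.93213484] 176.38046537213572 [ 0.62666092 -1.02821753 -0.18538439]
[125.56324954 294.11714672]
```

View pics/sk.png

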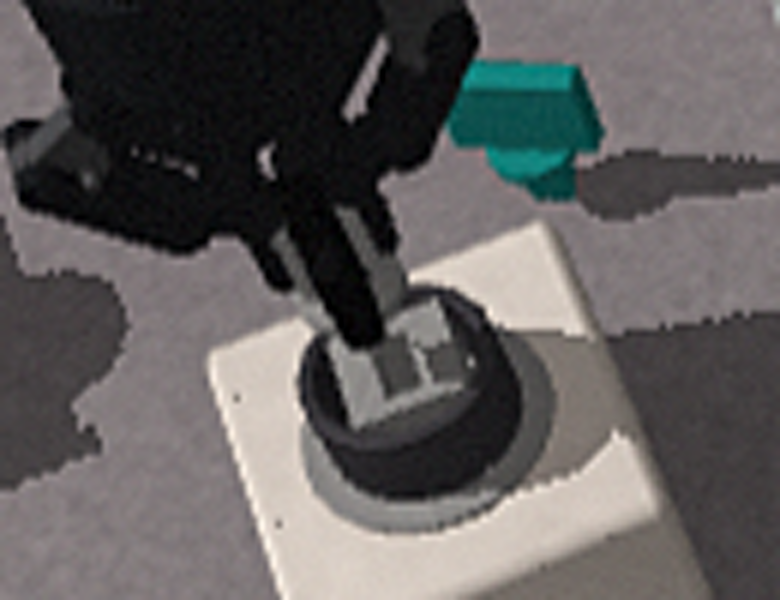

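Emit:
apply_moves(moves=[[[-0.4,0.5,-6,0,0,0,1],[-0.4,0.5,-12,0,0,0,1],[-0.4,0.5,-17,0,0,0,1],[-0.4,0.5,-22,0,0,0,1],[-0.4,0.5,-22,0,0,0,1]]])

```text
time: 39.45
eef_pos: [462.6, -408.2, 151.9]
tcp_rot: [0.032, 0.999, 0.001, -0.001]
force: [-0.0, -0.3, -0.6]
gripper_width: 0.132
finger_force: 58.5
```

Emit:
apply_moves(moves=[[[0,0,-5,0,0,0,1],[0,0,-10,0,0,0,1],[0,0,-14,0,0,0,1],[0,0,-18,0,0,0,1],[0,0,-20,0,0,0,1]]])

```text
time: 39.95
eef_pos: [462.7, -408.5, 132.6]
tcp_rot: [0.032, 0.999, 0.0, -0.0]
force: [-3.2, 1.0, 1.1]
gripper_width: 0.135
finger_force: 58.8
```

Emit:
apply_moves(moves=[[[0,0,0,0,0,0,1],[0,0,0,0,0,0,1],[0,0,0,0,0,0,1]]])

```text
time: 40.25
eef_pos: [462.8, -408.4, 132.8]
tcp_rot: [0.032, 0.999, 0.0, -0.0]
force: [-2.8, 0.5, -2.2]
gripper_width: 0.128
finger_force: 58.4
```

Emit:
apply_moves(moves=[[[0.3,0,-1,0,0,0,1],[0.3,0,-2,0,0,0,1],[0.3,0,-2.5,0,0,0,1],[0.3,0,-2.5,0,0,0,1]]])

```text
time: 40.65
eef_pos: [462.8, -408.9, 131.5]
tcp_rot: [0.032, 0.999, -0.0, -0.001]
force: [-7.0, 1.7, 3.1]
gripper_width: 0.13
finger_force: 59.3
```

Emit:
apply_moves(moves=[[[0,0,0,0,0,-5,1],[0,0,0,0,0,-10,1],[0,0,0,0,0,-15,1],[0,0,0,0,0,-20,1],[0,0,0,0,0,-25,1]]])

```text
time: 41.15
eef_pos: [463.1, -407.8, 131.5]
tcp_rot: [0.249, 0.969, 0.001, -0.001]
force: [-6.5, 5.2, 5.3]
gripper_width: 0.129
finger_force: 59.4
```

Emit:
apply_moves(moves=[[[0,0,0,0,0,-5,1],[0,0,0,0,0,-10,1],[0,0,0,0,0,-15,1],[0,0,0,0,0,-20,1],[0,0,0,0,0,-25,1]]])

```text
time: 41.65
eef_pos: [463.6, -407.7, 131.5]
tcp_rot: [0.453, 0.892, 0.001, -0.001]
force: [-4.5, 5.4, 4.2]
gripper_width: 0.131
finger_force: 59.3
```

Run:
```python
from h import *
s=read_state(); print(s["eef_pos"],np.degrees(2*np.arctan2(s["tcp_rot"][1],s["tcp_rot"][0])),s["force"],s["ft_torque"],s["gripper_width"])
```

```text
[ 463.5684679  -407.69780239  131.53752747] 126.18865627946187 [-4.45224195  5.35749992  4.23879873] [0.9794723  0.85757729 0.09861948] 0.1313593678979113
```

Emit:
apply_moves(moves=[[[0,0,0,0,0,-5,1],[0,0,0,0,0,-10,1],[0,0,0,0,0,-15,1],[0,0,0,0,0,-20,1],[0,0,0,0,0,-25,1]]])

```text
time: 42.15
eef_pos: [464.0, -407.8, 131.5]
tcp_rot: [0.635, 0.773, 0.001, -0.0]
force: [-2.4, 5.1, 3.4]
gripper_width: 0.132
finger_force: 59.1
```

Emit:
apply_moves(moves=[[[0,0,0,0,0,-2,1],[0,0,0,0,0,-4,1],[0,0,0,0,0,-6,1],[0,0,0,0,0,-6,1]]])

```text
time: 42.55
eef_pos: [464.0, -407.9, 131.5]
tcp_rot: [0.673, 0.739, 0.001, -0.0]
force: [-2.8, 4.8, 2.5]
gripper_width: 0.131
finger_force: 59.1
```

Run:
```python
from h import *
s=read_state(); print(s["eef_pos"],np.degrees(2*np.arctan2(s["tcp_rot"][1],s["tcp_rot"][0])),s["force"],s["ft_torque"],s["gripper_width"])
```

```text
[ 464.0405555  -407.85956014  131.48836422] 95.33173129527219 [-2.81565575  4.82253002  2.49264166] [0.77540841 0.48816139 0.0285419 ] 0.1311828282807755
```

Emit:
apply_moves(moves=[[[0,0,0,0,0,-2,1],[0,0,0,0,0,-4,1],[0,0,0,0,0,-6,1],[0,0,0,0,0,-6,1]]])

```text
time: 42.95
eef_pos: [463.9, -407.8, 131.5]
tcp_rot: [0.711, 0.703, 0.001, -0.0]
force: [-3.8, 4.0, 3.5]
gripper_width: 0.133
finger_force: 59.1
```

Run:
```python
from h import *
s=read_state(); print(s["eef_pos"],np.degrees(2*np.arctan2(s["tcp_rot"][1],s["tcp_rot"][0])),s["force"],s["ft_torque"],s["gripper_width"])
```

```text
[ 463.92749356 -407.81662076  131.52235953] 89.3409489379002 [-3.75219556  4.02711114  3.53746181] [0.89212367 0.64604987 0.03588669] 0.13293147601421454
```

Emit:
apply_moves(moves=[[[0,0,0,0,0,-2,1],[0,0,0,0,0,-4,1],[0,0,0,0,0,-5,1],[0,0,0,0,0,-5,1]]])

```text
time: 43.35
eef_pos: [463.7, -407.7, 131.5]
tcp_rot: [0.741, 0.672, 0.001, -0.001]
force: [-4.8, 4.2, 3.1]
gripper_width: 0.131
finger_force: 59.2
```

Run:
```python
from h import *
s=read_state(); print(s["eef_pos"],np.degrees(2*np.arctan2(s["tcp_rot"][1],s["tcp_rot"][0])),s["force"],s["ft_torque"],s["gripper_width"])
p=read_camera("top"); print(proj(p,(463.5,-408.4,119)))
p=read_camera("scene"); u,v=proj(p,(463.5,-408.4,119)).astype(int); cv2.imwrite("pics/sk2.png",cv2.resize(rgb(p)[v-60:v+40,u-65:u+65],(780,600),interpolation=cv2.INTER_CUBIC))
```

```text
[ 463.74115345 -407.74461376  131.53470899] 84.40506932391823 [-4.81651659  4.22668874  3.12012446] [0.88982923 0.75359605 0.37072824] 0.13060160929997858
[482.73042062 263.50650776]
```

View pics/sk2.png

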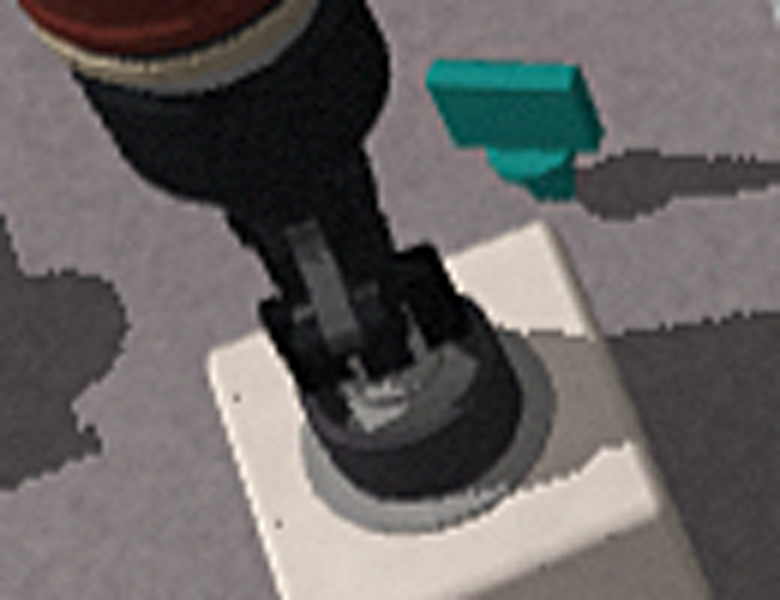

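The collar sits on the knob and the torque is rising, so the key is near its stop. I'll push a little more.

Emit:
apply_moves(moves=[[[0,0,0,0,0,-2,1],[0,0,0,0,0,-3,1],[0,0,0,0,0,-3,1],[0,0,0,0,0,-3,1]]])

```text
time: 43.85
eef_pos: [463.8, -407.7, 131.5]
tcp_rot: [0.758, 0.653, 0.0, -0.001]
force: [-4.8, 5.6, 4.3]
gripper_width: 0.13
finger_force: 60.3
```

Run:
```python
from h import *
s=read_state(); print(s["eef_pos"],np.degrees(2*np.arctan2(s["tcp_rot"][1],s["tcp_rot"][0])),s["force"],s["ft_torque"],s["gripper_width"])
```

```text
[ 463.80356689 -407.6993178   131.54321329] 81.49678719535294 [-4.82396971  5.62527633  4.34180304] [0.858344   0.78446015 0.87109144] 0.13006592113597007
```

Emit:
apply_moves(moves=[[[0,0,0,0,0,2,1],[0,0,0,0,0,4,1],[0,0,0,0,0,4,0.6],[0,0,0,0,0,4,0.5],[0,0,0,0,0,4,0.5]]])

```text
time: 44.35
eef_pos: [464.1, -409.2, 131.4]
tcp_rot: [0.735, 0.678, 0.0, 0.001]
force: [-1.0, -1.0, -0.3]
gripper_width: 0.498
finger_force: 0.0
```

Emit:
apply_moves(moves=[[[0,0,0,0,0,0,0.5],[0,0,30,0,0,0,0.5],[0,0,70,0,0,0,0.5],[0,-40,100,0,0,0,0.5],[0,-70,120,0,0,0,0.5]]])

```text
time: 44.85
eef_pos: [464.4, -480.6, 254.6]
tcp_rot: [0.735, 0.678, -0.0, 0.003]
force: [0.6, -0.8, -0.7]
gripper_width: 0.503
finger_force: 0.0
```

Emit:
apply_moves(moves=[[[0,0,0,0,0,0,0.5],[0,0,0,0,0,0,0.5],[0,0,0,0,0,0,0.5],[0,0,0,0,0,0,0.5]]])

```text
time: 45.25
eef_pos: [463.3, -477.3, 249.2]
tcp_rot: [0.735, 0.678, 0.0, -0.001]
force: [0.4, -0.8, -0.5]
gripper_width: 0.501
finger_force: 0.0
```

Run:
```python
from h import *
w=read_camera("wrist"); s=read_state(); print(s["eef_pos"])
c=[cv2.resize(rgb(w),(480,360))]
p=read_camera("scene"); u,v=proj(p,(463.5,-408.4,119)).astype(int); c.append(cv2.resize(rgb(p)[v-45:v+45,u-40:u+40],(320,360),interpolation=cv2.INTER_CUBIC))
cv2.imwrite("pics/fin.png",np.hstack(c))
t=read_camera("top")
for n,x in(("w",w),("s",p),("t",t)): print(n,[(np.round(d["centre"]).tolist(),round(d["conf"],2)) for d in spot_point(x,"key")])
for k in("guard","jar0","beaker","dropper_bottle"): print(k,[(np.round(d["centre"]).tolist(),round(d["conf"],2)) for d in spot_point(p,k)])
np.savez("wf.npz",**{k:np.array(w[k]) for k in("frame","mtx","R","t")})
```

```text
[ 463.33319859 -477.45089785  249.4674817 ]
w [([546.0, -290.0, -1.0], 0.97), ([462.0, -413.0, 92.0], 0.81), ([337.0, -342.0, 3.0], 0.65), ([606.0, -379.0, -2.0], 0.64)]
s [([604.0, -376.0, 1.0], 0.76), ([467.0, -412.0, 88.0], 0.74), ([549.0, -286.0, 7.0], 0.64), ([335.0, -340.0, -2.0], 0.58), ([463.0, -211.0, 1.0], 0.33)]
t [([335.0, -335.0, 4.0], 0.69), ([546.0, -287.0, -2.0], 0.66), ([461.0, -405.0, 87.0], 0.6), ([605.0, -374.0, 2.0], 0.55)]
guard [([515.0, 361.0, 4.0], 0.73)]
jar0 [([618.0, -57.0, 3.0], 0.83), ([610.0, 105.0, 6.0], 0.79), ([626.0, -118.0, 3.0], 0.63)]
beaker [([724.0, -100.0, -1.0], 0.86), ([616.0, -6.0, -1.0], 0.19)]
dropper_bottle [([644.0, -272.0, 4.0], 0.68)]
```

View pics/fin.png

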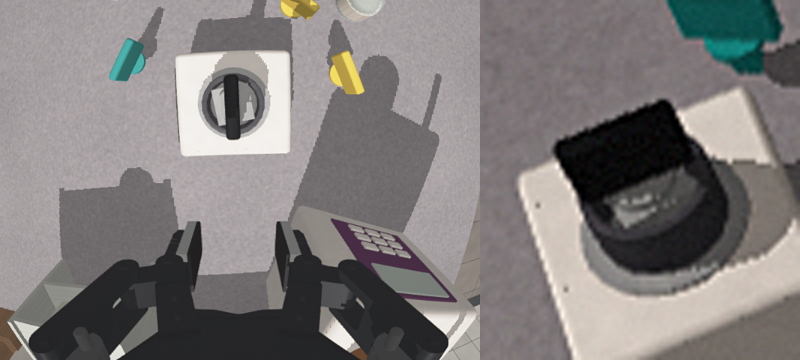

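The key stands upright in the knob. I'll check the knob angle from its square plate and confirm all the jars.

```bash
python3 - <<'E'
from h import *
w=dict(np.load("wf.npz")); f=rgb(w); g=cv2.cvtColor(f,cv2.COLOR_BGR2GRAY)
# square plate hull in world at z=119 (collar only covers middle)
c=wray
m=np.zeros_like(g); 
u0,v0=308,140
sub=g[v0-38:v0+38,u0-38:u0+38]
yy,xx=np.mgrid[v0-38:v0+38,u0-38:u0+38]
P=[];
for x,y in zip(xx[sub>135],yy[sub>135]):
    q=wray(w,(x,y),119)[:2]
    if np.hypot(*(q-[463.5,-408.4]))<27.5: P.append(q)
P=np.array(P,np.float32); print(len(P),cv2.minAreaRect(P))
best=[]
for a in range(0,90,1):
    t=np.radians(a); d=P-[463.5,-408.4]; x=d@[np.cos(t),np.sin(t)]; y=d@[-np.sin(t),np.cos(t)]
    best.append((np.mean((abs(x)>18.6)|(abs(y)>18.6)),a))
print(sorted(best)[:8])
cv2.imwrite("pics/pl.png",cv2.resize(f[v0-45:v0+45,u0-50:u0+50],(800,600)[:2],interpolation=cv2.INTER_CUBIC))
E
python3 js.py
```

```text
962 ((463.6864013671875, -407.62213134765625), (37.0622444152832, 36.65793228149414), 6.369241237640381)
[(np.float64(0.009355509355509356), 6), (np.float64(0.010395010395010396), 5), (np.float64(0.011434511434511435), 7), (np.float64(0.014553014553014554), 4), (np.float64(0.016632016632016633), 8), (np.float64(0.01975051975051975), 3), (np.float64(0.02182952182952183), 9), (np.float64(0.028066528066528068), 10)]
[ 463.5 -478.7  250.9]
top [([609.0, 102.0, 2.0], 0.96), ([625.0, -118.0, 2.0], 0.65), ([617.0, -57.0, 7.0], 0.59), ([613.0, 44.0, 5.0], 0.56)]
scene [([627.0, -115.0, 1.0], 0.89), ([611.0, 106.0, 6.0], 0.71), ([609.0, 51.0, 5.0], 0.66), ([617.0, -58.0, 6.0], 0.61)]
cap [608.3 106.2] if in rack [607.3 105.8] [ 19  18 282]
```

View pics/pl.png

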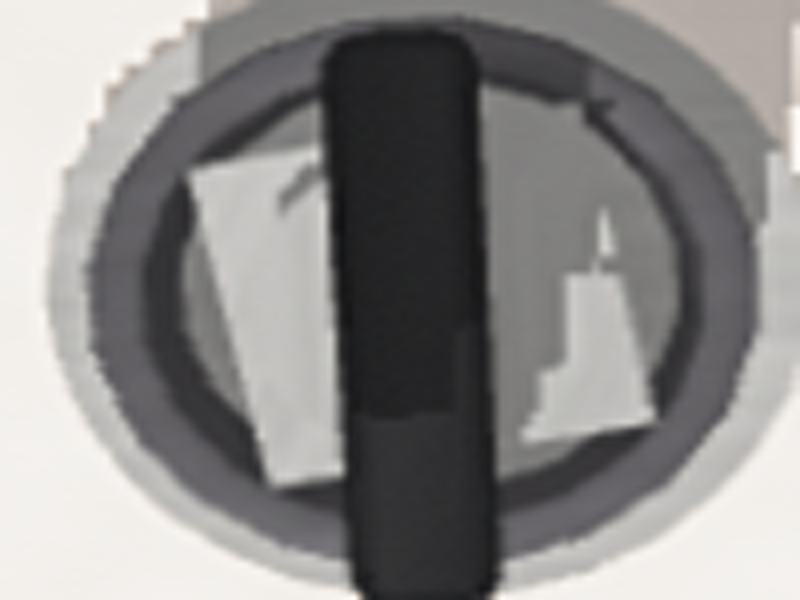

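The plate has turned about 80° to its stop, the key is upright, and all four jars are home. Handing in.

```bash
python3 -c "
from cell import *
print(close_job())"
```

```text
the job is handed in; nothing more can be done
None
```

The job is handed in: the guard stands centred along the mat, all four jars are home in the rack, and the key is fully in the switch, turned about 80° clockwise to its stop, with beaker and dropper bottle still upright. The judge's verdict was not shown.

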